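Slide the standing paint tube into the bottle rack

ROBOT

A 6-joint arm with a two-finger parallel gripper is mounted at the origin on the work surface; the furniture and walls round the work are solid. World frame = base frame: x ahead of the robot, y to its left, z up, the work surface at z = 0. Lengths are in m, angles in rad, forces in N, time in s.
With the tool pointing down it reaches from about 0.3 to 0.875 m from the base axis. Payload 4.2 kg.
Tool frame: the origin (TCP) lies on the centre line of the jaws, within the pads' length; the fingertips stand 19 mm ahead of it and the grasp point (between the pads) is the TCP; z points along the fingers, y is the direction in which the jaws open and shut (so a half turn about z gives the same grasp; the last joint's range is limited). The gripper opens to 85 mm and grips with 20 to 120 N. Pads are 22 mm wide; open, the fingers measure 114 mm over their backs; the gripper's body (76 mm by 85 mm) begins 54 mm behind the grasp point. The pads swing forward as they close: fully open they stand 13 mm farther back than shut.
Start: joints at [1.323, 0.32, 1.565, -0, 1.257, -0.02], TCP at [0.13, 0.56, 0.25] pointing down, gripper open.
Joint ranges: [-3.11, 3.11], [-0.84, 2.01], [0.21, 2.61], [-1.34, 4.49], [0.05, 2.63], [-2.56, 2.56]. Speed limits (rad/s): [2.57, 2.57, 3.14, 3.14, 3.14, 3.14].

INTERFACE

Orientations are given as [roll, pitch, yaw] about the fixed x, y, z axes, in that order (R = Rz(yaw) Ry(pitch) Rx(roll)).
In Python, from workcell import bot gives the robot as it stands.
- The arm moves only by the tool drive_tool, never from a script. Its argument "rows" is text: rows parted by semicolons, each of 6 numbers parted by spaces: the shift along the world's x, y, z as a fraction of full scale, then the turn, a rotation vector about the world's x, y, z as a fraction of full scale. A call has 1 to 5 rows; each row is the pose to reach, as a shift and turn from the pose commanded when the call began; what a row does not reach only later rows make up. Full scale, the value 1, is 0.1 m for a shift and 2 rad for a turn. A row lasts 1/12 s, in which the tool goes at most 41.7 mm and 7.16 degrees, less where a joint would pass 70% of its speed; a pose out of reach is approached as far as the arm can. A call with a number of a shift or a turn outside -1 to 1 is refused whole. A call with a gripper value outside its range is refused whole. "grip" is the closure, from -1 (fully open) to 1 (shut), so that 0 is half open, set as the call begins (left out, the last holds). The fingers move at their own pace and stop on an object; the grip force is fixed at half the most. Time passes only in rows, so rows that repeat a pose let the fingers close. It gives the time, the measured TCP pose, the force and the opening at its end, in the units of the state.
- bot.get_obs(): the state, without advancing time (a new reading comes with each control period).
- bot.get_image(name): name is "side" or "top" or "wrist"; returns the picture (384x512x3 uint8, blue, green, red); there is no depth.
- bot.camera_params(name): a dict with "fx", "fy", "cx", "cy" (pixels), "xyz" and "attitude" of the camera in the world; the wrist camera has in their place "hand_eye" (4x4, takes a point from camera to tool coordinates, whose origin is the TCP and whose axes are the flange's). Camera axes: x right, y down, z forward; pixel columns grow to the right and rows downward; lengths in m; the calibration is good to about 2 mm. A picture is of the moment at which its call begins: read the wrist's pose just before it. camera_params takes no time and is no camera call.
- bot.close_job(): hands the job in, once; it reports no verdict.
The state is a dict: "t": time; "joints": joint angles; "qvel": joint speeds; "effort": joint torques, N m; "eef_pos": TCP position; "tool_rot": TCP orientation; "contact_force": force on the tool from outside, world axes, zero at the start; "wrist_torque": the same for the moment, N m; "finger_gap": finger opening in m.
Only numpy, scipy, OpenCV 4.12 (cv2) and the standard library are available. Lean on these libraries where they do the work, as an engineer would, in place of code of your own. Each camera call takes 0.05 s, during which the arm holds its last target.

TASK

Push the tall standing paint tube across the table, low on its body so that it slides without tipping, into the empty bay of the wooden bottle rack until it stands against the rack's back rail. Only push it: do not lift or topple it, push gently, leave the ink bottle in the other bay and the stamp where they are, and finish clear of everything.

Things in the scene. Friction and masses are not known exactly. Their poses are not given: they have to be found in the camera images.
- paint_tube: The thing to push: narrow tube of craft paint standing upright on its round cap, 140 mm high, 0.11 to 0.2 kg. The cap (lower 50 mm) is a pale cylinder 41 mm across; the dark body above is 47 mm across. Origin: centre of the underside, on the table at z = 0; z up the tube. Pushed above about 25 mm it may tip.
- rack: Low wooden two-bay bottle rack fixed to the table, no floor. Origin: on the table at the middle of the back rail's front face (rail 12 thick, 156 long, 42 mm high). x points from the open front into the rack, y left along the rail. Cheeks 12 thick, 36 mm high run from the rail forward to x = -45 mm at y = -72, 0, +72 mm: bays 60 mm wide, centred at y = -36 and +36 mm.
- bay_pad: Thin round cork mark, 38 mm across, flat on the table (no obstacle), on the centre line of the empty bay, 22 mm in front of the back rail. Either bay may be the empty one. Origin: its centre. The tube belongs on it; when it touches the rail its axis is 20.5 mm in front of the rail.
- ink_bottle: Ink bottle standing in the other bay, 43 mm across, 92 mm high, not to be disturbed. Origin: centre of its underside.
- stamp: Rubber stamp with a wooden knob standing on the table, 30 x 42 x 60 mm, not to be disturbed. Origin: centre of its underside.
Mind the look-alikes: they are no part of the job. Several things look just like the paint_tube: the one meant starts farthest to the robot's right.

How it is judged:
By the outcome, as a careful person would: the job done as asked, in the order asked, and still so for the second after the job is handed in, with the robot touching nothing.
It also fails if it takes over 58 s, if anything falls off the work surface, if the arm or the gripper's body presses on something with over 40 N, if the wrist force passes 120 N, or if a joint passes its speed limit or range.

## Working session

There is one attempt and no reset: what is moved stays moved. The work goes in short steps, Python scripts to look and compute and a tool call to move; the robot and the scene stay as the last step left them, time stands still between calls to the robot, and variables do not carry over. Pictures are saved under pics/ and viewed, and the job is handed in when it is done.

Besides the shell and the picture viewer there is one more tool, called as name(argument=value, ...) on one line, values as JSON. drive_tool: Moves the arm, as the interface text tells. Shift numbers are shares of 0.1 m and turn numbers shares of 2 rad, none past 1 either way. Its arguments: {"type":"object","properties":{"rows":{"type":"string"},"grip":{"type":"number"}},"required":["rows"]}

```bash
mkdir -p pics; python3 - <<'E'
from workcell import bot
import cv2
o=bot.get_obs()
print(o)
for n in("side","top","wrist"):
    im=bot.get_image(n); cv2.imwrite(f"pics/{n}0.png",im)
    print(n,bot.camera_params(n))
E
```

```text
{'t': 0.0, 'joints': array([ 1.32298425e+00,  3.20278013e-01,  1.56567416e+00, -1.25043787e-05,
        1.25736965e+00, -1.99869792e-02]), 'qvel': array([-5.40157042e-04,  6.40186911e-05,  1.44578310e-03, -4.89389983e-04,
        1.56415248e-04,  1.01170585e-03]), 'effort': array([-2.11013496e-03, -4.15525460e+01, -2.34155238e+01, -3.43888369e-04,
        8.22628092e-03,  4.69543039e-06]), 'eef_pos': array([0.12975784, 0.55972121, 0.24949208]), 'tool_rot': array([-3.13986359e+00, -2.26724431e-05,  2.91377140e+00]), 'contact_force': array([ 0.49687704, -0.48286999, -0.68593469]), 'wrist_torque': array([ 0.07327318,  0.03120123, -0.00151627]), 'finger_gap': 0.08551731250962757}
side {'fx': 364.5209063504638, 'fy': 364.5209063504638, 'cx': 250.17527027677755, 'cy': 187.6643234281862, 'xyz': array([0.97980967, 0.53196849, 0.63182184]), 'attitude': array([-2.36956923, -0.01499752,  1.88970767])}
top {'fx': 442.9082186774822, 'fy': 442.9082186774822, 'cx': 250.88202032203614, 'cy': 186.49745223135739, 'xyz': array([0.30733983, 0.38304618, 0.89541956]), 'attitude': array([-3.01258126, -0.0170085 , -1.59091625])}
wrist {'fx': 334.4211207142801, 'fy': 334.4211207142801, 'cx': 259.60182596123616, 'cy': 187.2899782263367, 'hand_eye': array([[ 8.43261265e-04, -9.46816660e-01, -3.21772437e-01,
         8.30371651e-02],
       [ 9.99999580e-01,  9.14140451e-04, -6.91870875e-05,
         2.69916894e-04],
       [ 3.59652687e-04, -3.21772243e-01,  9.46817033e-01,
        -1.23186279e-01],
       [ 0.00000000e+00,  0.00000000e+00,  0.00000000e+00,
         1.00000000e+00]])}
```

View pics/top0.png

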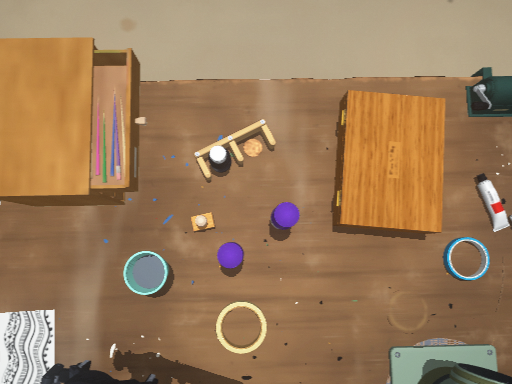

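View pics/side0.png

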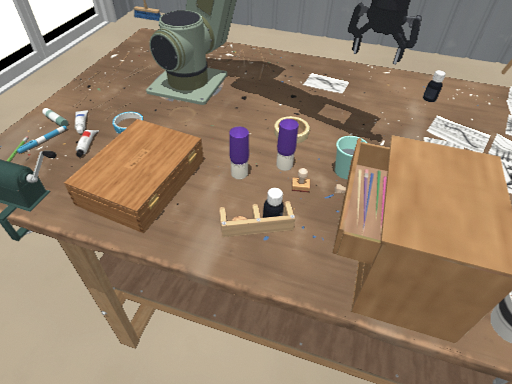

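View pics/wrist0.png

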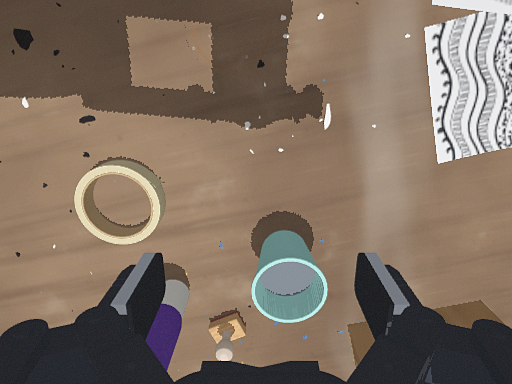

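Top view: tube-like purple objects at (285,215) and (230,255). In the image, right is world −y (the robot's right), so the target is (285,215). The rack's rail runs from (198,153) to (267,123), with the pad at (252,147), the ink bottle at (219,157) and the stamp at (203,221).

```bash
cat > h.py <<'E'
import numpy as np,cv2
from workcell import bot
from scipy.spatial.transform import Rotation as R
def cam(n):
    p=bot.camera_params(n); K=np.array([[p['fx'],0,p['cx']],[0,p['fy'],p['cy']],[0,0,1]])
    return K,R.from_euler('xyz',p['attitude']).as_matrix(),np.array(p['xyz'])
def ray(n,u,z):
    K,M,c=cam(n); d=M@np.linalg.inv(K)@np.array([u[0],u[1],1]); return c+d*(z-c[2])/d[2]
def proj(n,P):
    K,M,c=cam(n); q=K@(M.T@(np.array(P)-c)); return q[:2]/q[2]
E
python3 - <<'E'
from h import *
np.set_printoptions(precision=4,suppress=True)
t=cv2.imread('pics/top0.png');s=cv2.imread('pics/side0.png')
for n,im in(('top',t),('side',s)):
    h=cv2.cvtColor(im,cv2.COLOR_BGR2HSV)
    m=cv2.inRange(h,(120,100,40),(145,255,255))
    k,l,st,ce=cv2.connectedComponentsWithStats(m)
    for i in range(1,k):
        if st[i,4]>150: print(n,'purple',st[i],ce[i],ray(n,ce[i],.14)[:2])
h=cv2.cvtColor(t,cv2.COLOR_BGR2HSV)
for u in [(252.5,147)]: print('pad',ray('top',u,0))
print('bottle',ray('top',(218,152),.092))
print('stamp',ray('top',(203,221),.03))
x0,y0,x1,y1=180,105,310,270
cv2.imwrite('pics/crop.png',cv2.resize(t[y0:y1,x0:x1],None,fx=4.6,fy=3.6*4.6/3.6*0.78,interpolation=cv2.INTER_CUBIC))
cv2.imwrite('pics/crop2.png',cv2.resize(t[110:185,185:285],None,fx=8,fy=8,interpolation=cv2.INTER_CUBIC))
cv2.imwrite('pics/crops.png',cv2.resize(s[115:240,210:320],None,fx=4.7,fy=4.7,interpolation=cv2.INTER_CUBIC))
E
```

```text
top purple [271 202  28  28 577] [284.9913 215.3016] [0.3544 0.311 ]
top purple [217 242  26  26 536] [229.8041 254.7687] [0.2897 0.4061]
side purple [277 119  22  37 614] [287.1124 136.6547] [0.3486 0.4163]
side purple [230 127  19  37 640] [238.675  144.8313] [0.4101 0.3259]
pad [0.5053 0.3605 0.    ]
bottle [0.4766 0.4267 0.092 ]
stamp [0.3532 0.4607 0.03  ]
```

View pics/crop2.png

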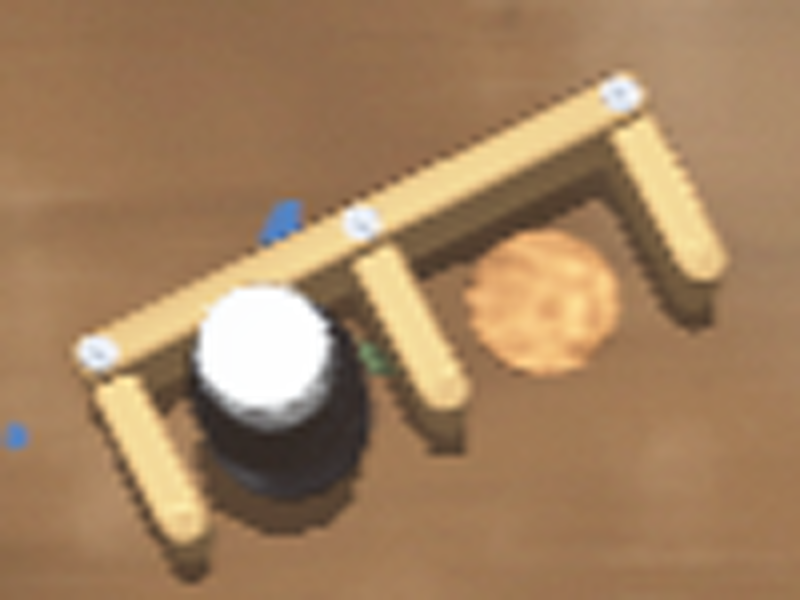

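View pics/crops.png

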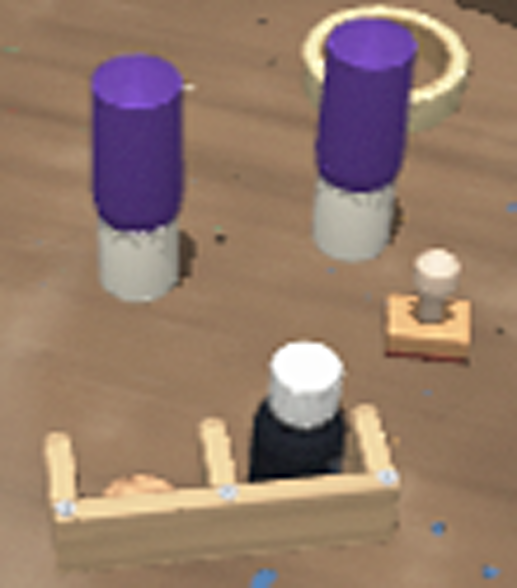

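View pics/crop.png

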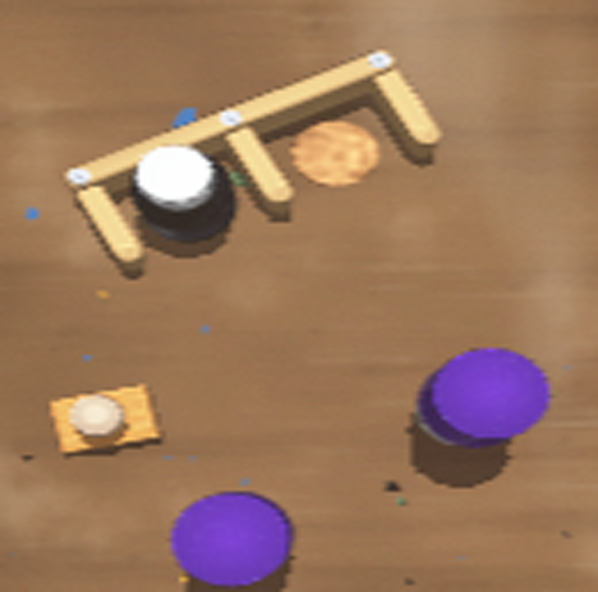

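```bash
python3 - <<'E'
from h import *
np.set_printoptions(precision=4,suppress=True)
sc=[(97,352),(361,222),(621,93)]
W=np.array([ray('top',((a+.5)/8+184.5,(b+.5)/8+109.5),.042) for a,b in sc]);print(W, np.linalg.norm(W[0]-W[2]))
y=(W[0]-W[2])[:2];y/=np.linalg.norm(y);x=np.array([y[1],-y[0]]);print('x',x,'y',y, np.degrees(np.arctan2(x[1],x[0])))
O=W.mean(0)[:2]-.006*x;print('O',O)
S=[(66,508),(228,491),(387,476)]
Ws=np.array([ray('side',(a/4.7+210,b/4.7+115),.042) for a,b in S]);print('side screws',Ws)
P=np.array([ray('top',(545/8+185,302/8+110),0)[:2]])[0]
print('pad in rack',(P-O)@x,(P-O)@y)
print('goal',O-.0205*x-.036*y)
for p in [(.354,.311),(.29,.406)]:
    print('side base',proj('side',(*p,0)),'top',proj('side',(*p,.14)))
    q=np.array(p)-O;print('tube rack frame',q@x,q@y)
# side: cap bottom edge front
print('side cap front bottom',ray('side',(139/4.7+210,298/4.7+115),0), ray('side',(137/4.7+210,80/4.7+115),.14))
q=np.array([.3532,.4607])-O;print('stamp rack',q@x,q@y)
q=np.array([.4766,.4267])-O;print('bottle rack',q@x,q@y)
E
```

```text
[[0.4847 0.4711 0.042 ]
 [0.5162 0.4061 0.042 ]
 [0.5479 0.3413 0.042 ]] 0.1444000637918141
x [0.8992 0.4376] y [-0.4376  0.8992] 25.95046480657877
O [0.5108 0.4035]
side screws [[0.546  0.3413 0.042 ]
 [0.5138 0.4057 0.042 ]
 [0.4824 0.4704 0.042 ]]
pad in rack -0.025832179629404088 -0.03669504841178521
goal [0.5082 0.3622]
side base [240.981  173.7803] top [240.7885 128.4001]
tube rack frame -0.18152566732736836 -0.014566636164063349
side base [284.0463 165.9394] top [289.0143 120.8555]
tube rack frame -0.1975012972303278 0.09886078225495769
side cap front bottom [0.3708 0.3132 0.    ] [0.3677 0.312  0.14  ]
stamp rack -0.11673719437003724 0.1203895929321039
bottle rack -0.020657476135560772 0.03581863016128278
```

Choice confirmed in the crop: the target is the purple tube with a pale cap at top-view (285,215), about (0.354, 0.310). The look-alike at (230,255) is about (0.29, 0.406). The pad is in the right bay, and the rack's x axis is 26° from world x.

I'll push with nearly shut fingers, leaning the tool about 40° so the gripper's body stays behind the tube.

drive_tool(rows="0.37 -0.715 0 0 0 -0.307; 0.37 -0.715 0 0 0 -0.307; 0.37 -0.715 0 0 0 -0.307; 0.37 -0.715 0 0 0 -0.307; 0.37 -0.715 0 0 0 -0.307", grip=0.58)

```text
t: 0.57
eef_pos: [0.1672, 0.4879, 0.2503]
tool_rot: [-3.141, 0.0, 2.293]
contact_force: [-1.0, -0.3, -0.2]
finger_gap: 0.0253
```

drive_tool(rows="0.37 -0.715 0 0 0 -0.307; 0.37 -0.715 0 0 0 -0.307; 0.37 -0.715 0 0 0 -0.307; 0.37 -0.715 0 0 0 -0.307; 0.37 -0.715 0 0 0 -0.307")

```text
t: 0.98
eef_pos: [0.2042, 0.4164, 0.2503]
tool_rot: [-3.142, 0.0, 1.678]
contact_force: [-0.1, -0.5, 0.5]
finger_gap: 0.018
```

drive_tool(rows="0.37 -0.715 0 0 0 -0.307; 0.37 -0.715 0 0 0 -0.307; 0.37 -0.715 0 0 0 -0.307; 0.37 -0.715 0 0 0 -0.307; 0.37 -0.715 0 0 0 -0.307")

```text
t: 1.4
eef_pos: [0.2411, 0.3449, 0.2503]
tool_rot: [3.142, 0.0, 1.064]
contact_force: [-0.9, 0.2, -0.2]
finger_gap: 0.0178
```

drive_tool(rows="0.37 -0.715 0 0 0 -0.307; 0.37 -0.715 0 0 0 -0.307; 0.37 -0.715 0 0 0 -0.307; 0.37 -0.715 0 0 0 -0.307; 0.37 -0.715 0 0 0 -0.307")

```text
t: 1.82
eef_pos: [0.2781, 0.2733, 0.2503]
tool_rot: [3.142, 0.0, 0.45]
contact_force: [0.5, 0.0, -0.0]
finger_gap: 0.0175
```

drive_tool(rows="0 0 0 0.077 -0.157 0; 0 0 0 0.077 -0.157 0; 0 0 0 0.077 -0.157 0; 0 0 0 0.077 -0.157 0; 0 0 0 0.077 -0.157 0")

```text
t: 2.23
eef_pos: [0.2769, 0.2737, 0.2503]
tool_rot: [3.141, -0.348, 0.459]
contact_force: [0.3, -0.0, 1.0]
finger_gap: 0.0179
```

drive_tool(rows="0 0 -0.6 0.077 -0.157 0; 0 0 -0.6 0.077 -0.157 0; 0 0 -0.6 0.077 -0.157 0; 0 0 -0.6 0.077 -0.157 0; 0 0 -0.6 0.077 -0.157 0")

```text
t: 2.65
eef_pos: [0.2928, 0.2551, 0.2087]
tool_rot: [-3.123, -0.666, 0.468]
contact_force: [-0.1, -0.0, 0.2]
finger_gap: 0.0179
```

```bash
python3 - <<'E'
from h import *
o=bot.get_obs()
print(o['t'],o['joints'],o['eef_pos'],o['tool_rot'])
for n in("side","top","wrist"):
    cv2.imwrite(f"pics/{n}1.png",bot.get_image(n))
E
```

```text
2.65 [ 0.85375037 -0.16785567  2.41224495 -0.70527652  0.33886537  2.55545216] [0.2927544  0.25514037 0.20866674] [-3.12304093 -0.66601636  0.46758049]
```

View pics/wrist1.png

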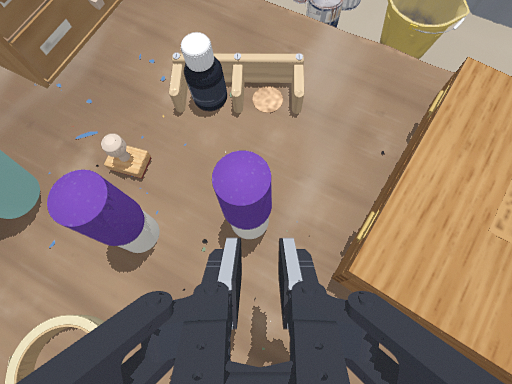

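View pics/side1.png

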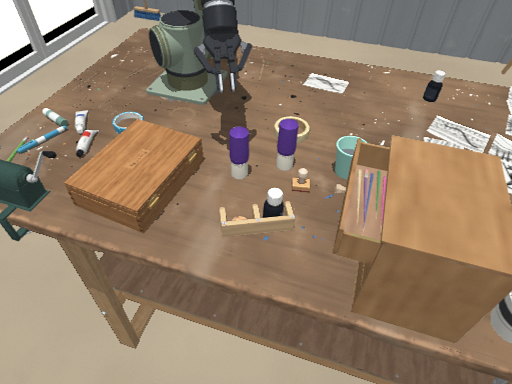

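```bash
cat > kin.py <<'E'
import numpy as np
from scipy.spatial.transform import Rotation as R
from scipy.optimize import least_squares
def fk(q,p):
    h,L2,L3,e,Lt,a1=p
    r=lambda ax,a:R.from_euler(ax,a).as_matrix()
    Z=np.array([0,0,1.]);X=np.array([1.,0,0])
    M=r('z',q[0]);x=h*Z+M@X*a1
    M=M@r('y',q[1]);x=x+M@Z*L2
    M=M@r('y',q[2]);x=x+M@(Z*L3+X*e)
    M=M@r('z',q[3])@r('y',q[4]);x=x+M@Z*Lt
    return x,M@r('z',q[5]+np.pi/2)
Q=[[1.32298425,.320278,1.56567416,0,1.25736965,-.0199870],[.85375037,-.16785567,2.41224495,-.70527652,.33886537,2.55545216]]
P=[[.12975784,.55972121,.24949208],[.2927544,.25514037,.20866674]]
RT=[[-3.13986359,0,2.9137714],[-3.12304093,-.66601636,.46758049]]
E
python3 - <<'E'
from kin import *
for q,rt in zip(Q,RT):
    M=fk(q,[0]*6)[1]; print((R.from_matrix(M).inv()*R.from_euler('xyz',rt)).as_rotvec())
f=lambda p:np.concatenate([np.concatenate([fk(q,p)[0]-x for q,x in zip(Q,P)]),1e-3*(p-[.4,.4,.4,0,.25,0])])
s=least_squares(f,[.4,.4,.4,0,.25,0]);print(s.x,[fk(q,s.x)[0]-x for q,x in zip(Q,P)])
E
```

```text
[ 2.52615826e-07 -3.45649410e-05 -3.79332261e-06]
[ 4.28587027e-10 -1.32844221e-09 -1.18786337e-08]
[0.33420189 0.44941675 0.42594114 0.14021872 0.24593343 0.07188504] [array([ 1.11451788e-02, -2.82011419e-03,  3.53451777e-07]), array([ 2.35574587e-07,  1.20596352e-08, -2.87804786e-07])]
```

drive_tool(rows="-0.1 0.2 -0.4 -0.03 0.06 0.05; -0.1 0.2 -0.4 -0.03 0.06 0.05; -0.1 0.2 -0.4 -0.03 0.06 0.05; -0.1 0.2 -0.4 -0.03 0.06 0.05")

```text
t: 3.13
eef_pos: [0.2843, 0.2789, 0.1701]
tool_rot: [-3.11, -0.534, 0.561]
contact_force: [0.2, -0.5, 0.4]
finger_gap: 0.0179
```

```bash
python3 - <<'E'
from h import *
o=bot.get_obs()
for k in('t','joints','eef_pos','tool_rot'):print(repr(o[k]))
import json
d=json.dumps([list(o['joints']),list(o['eef_pos']),list(o['tool_rot'])]);open('data.txt','a').write(d+'\n')
from kin import *
from kin import R
Q.append(o['joints']);P.append(o['eef_pos'])
def fk2(q,p):
    x,M=fk(q,p[:6]); return x+R.from_euler('z',q[0]).as_matrix()@[0,p[6],0]
p0=np.array([.4,.4,.4,0,.25,0,0])
f=lambda p:np.concatenate([np.concatenate([fk2(q,p)-x for q,x in zip(Q,P)]),1e-4*(p-p0)])
s=least_squares(f,p0);print(s.x,[fk2(q,s.x)-x for q,x in zip(Q,P)])
E
```

```text
3.1333
array([ 0.82298464, -0.06609586,  2.38878388, -0.33895578,  0.30942482,
        2.12049018])
array([0.28430133, 0.27886671, 0.17008091])
array([-3.11017687, -0.53401927,  0.56134982])
[1.40298160e-01 5.91786065e-01 4.16992278e-01 2.52006636e-02
 2.99286577e-01 1.18979360e-05 1.14973959e-02] [array([-9.34596317e-07,  2.17276341e-07,  1.29451067e-07]), array([-2.15091252e-07,  1.87581817e-07, -7.23009140e-07]), array([ 9.25829171e-07, -8.32571711e-07,  5.93834924e-07])]
```

```bash
cat >> kin.py <<'E'
PP=np.array([1.40298160e-01,5.91786065e-01,4.16992278e-01,2.52006636e-02,2.99286577e-01,0,1.14973959e-02])
def FK(q):
    x,M=fk(q,PP[:6]); return x+R.from_euler('z',q[0]).as_matrix()@[0,PP[6],0],M
LO=np.array([-3.11,-.84,.21,-1.34,.05,-2.56]);HI=np.array([3.11,2.01,2.61,4.49,2.63,2.56])
def tool(head,th,roll=0):
    a=np.array([np.cos(head),np.sin(head),0]);z=np.array([0,0,1.])
    tz=-np.cos(th)*z+np.sin(th)*a; tx=np.sin(th)*z+np.cos(th)*a
    return np.column_stack([tx,np.cross(tz,tx),tz])
def IK(x,M,q0):
    f=lambda q:np.concatenate([(FK(q)[0]-x)*10,(R.from_matrix(M.T@FK(q)[1])).as_rotvec()])
    s=least_squares(f,q0,bounds=(LO,HI));return s.x,np.linalg.norm(s.fun)
E
python3 - <<'E'
from kin import *
np.set_printoptions(precision=2,suppress=True)
O=np.array([.510,.4035]);x=np.array([.8992,.4376]);y=np.array([-.4376,.8992])
q00=np.array([.82,-.07,2.39,-.34,.31,2.12])
for th in (25,30,35,40):
  for hd in (18,22,26,30,35):
    h=np.radians(hd);a=np.array([np.cos(h),np.sin(h)]);t=np.radians(th)
    lead=.0185+.019*np.sin(t)+.011*np.cos(t)
    out=[]
    for T in ((-.1815,-.0146),(-.0205,-.036)):
      for back in (.03,0):
        p=O+x*T[0]+y*T[1]-a*(lead+back)
        q,e=IK(np.array([*p,.024]),tool(h,t),q00 if not out else q)
        out.append((q,e))
    print(th,hd,[ '%s %.3f'%(q[[2,3,4,5]],e) for q,e in (out[0],out[1],out[3])])
E
```

```text
25 18 ['[ 2.42 -0.54  0.14  2.56] 0.164', '[ 2.37 -0.57  0.15  2.56] 0.143', '[ 2.1  -0.66  0.22  2.56] 0.029']
25 22 ['[ 2.44 -0.62  0.11  2.56] 0.143', '[ 2.39 -0.64  0.12  2.56] 0.123', '[ 2.12 -0.73  0.17  2.56] 0.007']
25 26 ['[ 2.45 -0.7   0.07  2.56] 0.124', '[ 2.4  -0.72  0.08  2.56] 0.104', '[ 2.13 -0.66  0.14  2.4 ] 0.000']
25 30 ['[ 2.46 -0.78  0.05  2.56] 0.107', '[ 2.41 -0.8   0.05  2.56] 0.087', '[ 2.13 -0.42  0.11  2.08] 0.000']
25 35 ['[ 2.47 -0.87  0.05  2.56] 0.095', '[ 2.42 -0.88  0.05  2.56] 0.074', '[2.13 0.05 0.1  1.5 ] 0.000']
30 18 ['[ 2.44 -0.57  0.08  2.56] 0.240', '[ 2.39 -0.59  0.09  2.56] 0.220', '[ 2.12 -0.69  0.16  2.56] 0.106']
30 22 ['[ 2.46 -0.64  0.05  2.56] 0.220', '[ 2.41 -0.66  0.06  2.56] 0.200', '[ 2.14 -0.76  0.12  2.56] 0.084']
30 26 ['[ 2.46 -0.71  0.05  2.56] 0.202', '[ 2.41 -0.73  0.05  2.56] 0.182', '[ 2.15 -0.83  0.07  2.56] 0.064']
30 30 ['[ 2.46 -0.79  0.05  2.56] 0.189', '[ 2.42 -0.8   0.05  2.56] 0.169', '[ 2.16 -0.9   0.05  2.56] 0.048']
30 35 ['[ 2.47 -0.87  0.05  2.56] 0.181', '[ 2.42 -0.88  0.05  2.56] 0.160', '[ 2.16 -0.98  0.05
[... 435 characters left out ...]
6 -0.9   0.05  2.56] 0.134']
35 35 ['[ 2.47 -0.88  0.05  2.56] 0.266', '[ 2.42 -0.88  0.05  2.56] 0.246', '[ 2.17 -0.98  0.05  2.56] 0.138']
40 18 ['[ 2.46 -0.59  0.05  2.56] 0.398', '[ 2.41 -0.62  0.05  2.56] 0.377', '[ 2.16 -0.72  0.05  2.56] 0.261']
40 22 ['[ 2.46 -0.66  0.05  2.56] 0.381', '[ 2.41 -0.68  0.05  2.56] 0.360', '[ 2.16 -0.79  0.05  2.56] 0.242']
40 26 ['[ 2.46 -0.73  0.05  2.56] 0.368', '[ 2.42 -0.74  0.05  2.56] 0.347', '[ 2.16 -0.85  0.05  2.56] 0.227']
40 30 ['[ 2.47 -0.79  0.05  2.56] 0.358', '[ 2.42 -0.81  0.05  2.56] 0.338', '[ 2.16 -0.9   0.05  2.56] 0.221']
40 35 ['[ 2.47 -0.88  0.05  2.56] 0.352', '[ 2.42 -0.89  0.05  2.56] 0.332', '[ 2.17 -0.98  0.05  2.56] 0.223']
```

```bash
python3 - <<'E'
from kin import *
np.set_printoptions(precision=2,suppress=True)
O=np.array([.510,.4035]);x=np.array([.8992,.4376]);y=np.array([-.4376,.8992])
q00=np.array([.75,.1,2.39,2.8,.31,-1.])
for th in (38,42,46,50):
  for hd in (18,22,26):
    h=np.radians(hd);a=np.array([np.cos(h),np.sin(h)]);t=np.radians(th)
    lead=.0185+.019*np.sin(t)+.011*np.cos(t)
    out=[];q=q00
    for T,back,z in (((-.1815,-.0146),.04,.024),((-.1815,-.0146),0,.024),((-.1,-.025),0,.024),((-.0205,-.036),0,.024),((-.1815,-.0146),.04,.08),((-.1815,-.0146),.04,.16)):
        p=O+x*T[0]+y*T[1]-a*(lead+back)
        q,e=IK(np.array([*p,z]),tool(h,t),q)
        out.append((q,e))
    print(th,hd,[ '%s %.3f'%(q[[1,2,3,4,5]],e) for q,e in out])
E
```

```text
38 18 ['[ 0.41  2.61  4.11  0.56 -1.77] 0.037', '[ 0.44  2.57  3.96  0.57 -1.73] 0.000', '[ 0.46  2.42  3.93  0.46 -1.87] 0.000', '[ 0.51  2.26  3.99  0.36 -2.03] 0.000', '[ 0.23  2.57  4.4   0.48 -2.12] 0.000', '[ 0.    2.55  4.49  0.41 -2.33] 0.156']
38 22 ['[ 0.39  2.61  4.05  0.51 -1.82] 0.074', '[ 0.43  2.6   3.8   0.57 -1.68] 0.000', '[ 0.46  2.44  3.77  0.45 -1.8 ] 0.000', '[ 0.5   2.28  3.8   0.34 -1.93] 0.000', '[ 0.22  2.59  4.22  0.44 -2.06] 0.000', '[-0.01  2.55  4.49  0.35 -2.43] 0.122']
38 26 ['[ 0.37  2.61  3.95  0.46 -1.86] 0.105', '[ 0.43  2.61  3.67  0.57 -1.66] 0.007', '[ 0.46  2.45  3.6   0.45 -1.74] 0.000', '[ 0.5   2.29  3.59  0.33 -1.82] 0.000', '[ 0.2   2.61  4.06  0.4  -2.01] 0.009', '[-0.03  2.55  4.49  0.29 -2.53] 0.092']
42 18 ['[ 0.44  2.61  4.18  0.63 -1.77] 0.086', '[ 0.48  2.61  3.92  0.69 -1.63] 0.007', '[ 0.5   2.46  3.85  0.59 -1.75] 0.000', '[ 0.53  2.3   3.85  0.47 -1.87] 0.000', '[ 0.27  2.61  4.27  0.58 -1.93] 0.000', '[ 0.02  2.56  4.49  0.49 -2.29] 0.110']
42 22 ['[ 0.41  2.61  4.12  0.57 -1.83] 0.128', '[ 0.46  2.61  3.84  0.65 -1.67] 0.040',
[... 1235 characters left out ...]
.61  4.06  0.82 -1.63] 0.102', '[ 0.58  2.54  3.77  0.86 -1.58] 0.000', '[ 0.59  2.38  3.72  0.73 -1.69] 0.000', '[ 0.32  2.61  4.37  0.72 -1.9 ] 0.098', '[ 0.08  2.59  4.49  0.67 -2.17] 0.027']
50 22 ['[ 0.48  2.61  4.27  0.72 -1.8 ] 0.226', '[ 0.51  2.61  4.    0.76 -1.68] 0.145', '[ 0.59  2.57  3.63  0.88 -1.56] 0.000', '[ 0.59  2.4   3.58  0.73 -1.65] 0.000', '[ 0.29  2.61  4.33  0.65 -1.98] 0.145', '[ 0.05  2.6   4.43  0.61 -2.21] 0.000']
50 26 ['[ 0.44  2.61  4.2   0.64 -1.89] 0.273', '[ 0.48  2.61  3.91  0.7  -1.73] 0.182', '[ 0.59  2.59  3.5   0.91 -1.55] 0.000', '[ 0.59  2.42  3.44  0.74 -1.62] 0.000', '[ 0.25  2.61  4.26  0.57 -2.06] 0.185', '[ 0.02  2.61  4.3   0.53 -2.21] 0.016']
```

```bash
python3 - <<'E'
from h import *
from kin import *
from kin import R
np.set_printoptions(precision=4,suppress=True)
p=bot.camera_params('wrist');HE=p['hand_eye'];K=np.array([[p['fx'],0,p['cx']],[0,p['fy'],p['cy']],[0,0,1]])
pos=np.array(P[1]);M=R.from_euler('xyz',RT[1]).as_matrix()
T=np.eye(4);T[:3,:3]=M;T[:3,3]=pos;C=T@HE
def wr(u,z):
    d=C[:3,:3]@np.linalg.inv(K)@np.array([*u,1]);c=C[:3,3];return c+d*(z-c[2])/d[2]
def wp(X):
    q=K@(C[:3,:3].T@(np.array(X)-C[:3,3]));return q[:2]/q[2]
w=cv2.imread('pics/wrist1.png');h=cv2.cvtColor(w,cv2.COLOR_BGR2HSV)
m=cv2.inRange(h,(120,100,40),(145,255,255));k,l,st,ce=cv2.connectedComponentsWithStats(m)
for i in range(1,k):
    if st[i,4]>300: print(st[i],ce[i])
cv2.imwrite('pics/w1c.png',cv2.resize(w[140:260,190:310],None,fx=5,fy=5,interpolation=cv2.INTER_CUBIC))
print('screws',[wr(u,.042)[:2] for u in ((176,57),(238,57),(299,57))],'pad',wr((267,99),0))
print('pred tube',wp((.354,.311,0)),wp((.354,.311,.14)),'topdisc',wr((241.5,178),.14))
c=C[:3,3];print('cam',c)
E
```

```text
[ 212  151   60   78 3710] [243.1356 188.4218]
[  47  170   97   76 5015] [ 94.7252 208.0313]
screws [array([0.4779, 0.4639]), array([0.5104, 0.3995]), array([0.5422, 0.3366])] pad [0.5005 0.3565 0.    ]
pred tube [243.1116 216.9049] [231.0609 167.3004] topdisc [0.3503 0.3006 0.14  ]
cam [0.2836 0.2484 0.3566]
```

View pics/w1c.png

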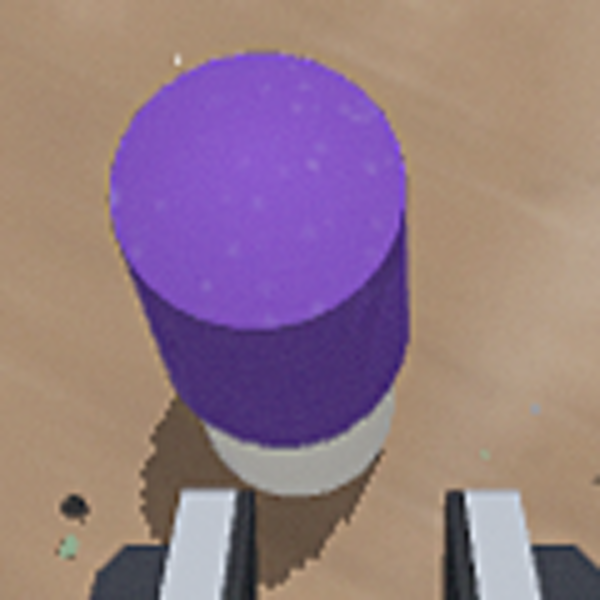

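```bash
python3 - <<'E'
from h import *
from kin import *
from kin import R
np.set_printoptions(precision=2,suppress=True)
o=bot.get_obs();qc=o['joints'];print(qc, FK(qc)[0]-o['eef_pos'])
tube=np.array([.355,.308])
def pose(head,th,back,z):
    h=np.radians(head);t=np.radians(th);a=np.array([np.cos(h),np.sin(h)])
    lead=.0185+.019*np.sin(t)+.011*np.cos(t)
    return np.array([*(tube-a*(lead+back)),z]),tool(h,t)
q=np.array([.75,.4,2.55,3.9,.5,-1.8])
for head,th,back,z in [(20,33,.018,.026),(20,36,.018,.026),(22,33,.018,.026),(22,36,.015,.026),(22,36,.015,.05),(24,36,.015,.08),(30,36,.015,.11),(36,36,.015,.15),(40,36,.015,.17),(40,40,.015,.17),(40,44,.015,.17),(45,40,.03,.17)]:
    x,M=pose(head,th,back,z);q,e=IK(x,M,q);print(head,th,back,z,x.round(3),q,'%.3f'%e)
E
```

```text
[ 0.82 -0.07  2.39 -0.34  0.31  2.12] [-0. -0.  0.]
20 33 0.018 0.026 [0.3  0.29 0.03] [ 0.96  0.38  2.56  4.    0.43 -1.85] 0.000
20 36 0.018 0.026 [0.3  0.29 0.03] [ 0.99  0.4   2.6   3.92  0.52 -1.74] 0.000
22 33 0.018 0.026 [0.3  0.29 0.03] [ 0.94  0.37  2.57  3.91  0.42 -1.82] 0.000
22 36 0.015 0.026 [0.3  0.29 0.03] [ 0.96  0.4   2.6   3.84  0.52 -1.72] 0.000
22 36 0.015 0.05 [0.3  0.29 0.05] [ 0.96  0.32  2.57  3.99  0.44 -1.89] 0.000
24 36 0.015 0.08 [0.31 0.29 0.08] [ 0.93  0.22  2.54  4.17  0.34 -2.15] 0.000
30 36 0.015 0.11 [0.31 0.28 0.11] [ 0.84  0.11  2.52  4.25  0.21 -2.41] 0.000
36 36 0.015 0.15 [0.31 0.28 0.15] [ 0.73  0.    2.5   4.21  0.05 -2.56] 0.046
40 36 0.015 0.17 [0.31 0.27 0.17] [ 0.72 -0.04  2.5   4.15  0.05 -2.56] 0.094
40 40 0.015 0.17 [0.31 0.27 0.17] [ 0.72 -0.05  2.5   4.15  0.05 -2.56] 0.036
40 44 0.015 0.17 [0.31 0.27 0.17] [ 0.68 -0.04  2.53  3.03  0.11 -1.47] 0.000
45 40 0.03 0.17 [0.31 0.26 0.17] [ 0.57 -0.08  2.5   1.36  0.14  0.05] 0.000
```

```bash
cat > plan.py <<'E'
from h import *
from kin import *
from kin import R
np.set_printoptions(precision=3,suppress=True)
tube=np.array([.355,.308])
def pose(head,th,back,z):
    h=np.radians(head);t=np.radians(th);a=np.array([np.cos(h),np.sin(h)])
    lead=.0185+.019*np.sin(t)+.011*np.cos(t)
    return np.array([*(tube-a*(lead+back)),z]),tool(h,t)
pts=np.array([[sx*.011,sy*.0235,.019] for sx in(-1,1) for sy in(-1,1)]+[[sx*.042,sy*.042,-.054] for sx in(-1,1) for sy in(-1,1)]+[[.1,0,-.11],[.1,.02,-.13],[.1,-.02,-.13]]+[[0,sy*.06,-.03] for sy in(-1,1)])
def clear(x,M):
    W=x+pts@M.T; d=np.linalg.norm(W[:,:2]-tube,axis=1)-.0235; d[W[:,2]>.15]=9
    return d.min(),W[:,2].min()
def rows(path):
    """relative rows per 5"""
    for i in range(0,len(path)-1,5):
        x0,M0=path[i];L=[]
        for x,M in path[i+1:i+6]:
            L.append(' '.join('%.3g'%round(v,3) for v in np.r_[(x-x0)/.1,R.from_matrix(M@M0.T).as_rotvec()/2]))
        print('; '.join(L))
E
python3 - <<'E'
from plan import *
qc=bot.get_obs()['joints']
q=np.array([.9,.2,2.54,4.1,.4,-2.])
for head,th,back,z in[(24,44,.04,.11),(24,44,.03,.11),(24,40,.03,.09),(22,34,.017,.032)]:
    x,M=pose(head,th,back,z);q,e=IK(x,M,q);print(x,q,e,clear(x,M))
x,M=pose(24,40,.03,.09);qb,e=IK(x,M,q)
n=25
path=[FK(qc)]
for i in range(1,n+1):
    s=i/n; s=s  
    qq=qc+(qb-qc)*s; path.append(FK(qq))
    if i%2: print(i,qq,path[-1][0],clear(*path[-1]), np.linalg.norm(R.from_matrix(path[-1][1]@path[-2][1].T).as_rotvec()))
rows(path)
E
```

```text
[0.282 0.276 0.11 ] [ 1.067  0.143  2.61   4.24   0.49  -2.106] 0.028114904577043735 (np.float64(0.03954363568196235), np.float64(0.08869130171851666))
[0.291 0.28  0.11 ] [ 1.039  0.159  2.61   4.148  0.499 -2.038] 0.009421066159978226 (np.float64(0.030393413326676555), np.float64(0.08869130171851666))
[0.292 0.28  0.09 ] [ 0.999  0.198  2.602  4.096  0.446 -2.011] 5.607349091613961e-15 (np.float64(0.030393413326676548), np.float64(0.06837449187418748))
[0.304 0.287 0.032] [ 0.944  0.362  2.576  3.926  0.434 -1.828] 6.545539648902141e-13 (np.float64(0.019073465914815978), np.float64(0.010097164183275994))
1 [ 0.83  -0.056  2.397 -0.162  0.315  1.955] [0.265 0.285 0.159] (np.float64(0.04575352898390093), np.float64(0.13519893498707133)) 0.06625648976405044
3 [ 0.844 -0.034  2.414  0.193  0.326  1.625] [0.228 0.301 0.142] (np.float64(0.0772524037227994), np.float64(0.1172945348573809)) 0.0626484408249926
5 [ 0.858 -0.013  2.431  0.548  0.337  1.294] [0.196 0.323 0.135] (np.float64(0.10878483315650794), np.float64(0.10821816654349219)) 0.057909034543111526
7 [0.872 0.008 2.448 0.903 0.
[... 1767 characters left out ...]
9 0.025 0.065 0.036 0.026; -0.35 0.504 0.057 0.088 0.039 0.03; -0.363 0.621 0.094 0.111 0.038 0.03
0.017 0.106 0.039 0.022 -0.005 -0.004; 0.063 0.196 0.077 0.041 -0.013 -0.01; 0.137 0.266 0.109 0.058 -0.025 -0.02; 0.234 0.313 0.131 0.071 -0.04 -0.033; 0.35 0.334 0.142 0.079 -0.058 -0.047
0.131 -0.008 -0.003 0.003 -0.018 -0.018; 0.27 -0.046 -0.022 0.001 -0.038 -0.038; 0.412 -0.116 -0.057 -0.006 -0.057 -0.059; 0.55 -0.218 -0.109 -0.02 -0.076 -0.081; 0.678 -0.351 -0.176 -0.039 -0.093 -0.102
0.112 -0.162 -0.082 -0.024 -0.014 -0.023; 0.202 -0.351 -0.177 -0.053 -0.025 -0.044; 0.265 -0.564 -0.283 -0.087 -0.032 -0.065; 0.296 -0.795 -0.396 -0.124 -0.034 -0.084; 0.292 -1.04 -0.513 -0.164 -0.032 -0.101
```

```bash
python3 - <<'E'
from plan import *
import plan
o=bot.get_obs();qc=o['joints']
xb,Mb=pose(24,40,.03,.09);qb,e=IK(xb,Mb,np.array([.9,.2,2.54,4.1,.4,-2.]))
n=25;xa,Ma=FK(qc);path=[(xa,Ma)];q=qc
for i in range(1,n+1):
    s=i/n;M=FK(qc+(qb-qc)*s)[1];xm=np.array([-.03,-.0,.04])*np.sin(np.pi*s)
    x=xa+(xb-xa)*s+xm
    qn,e=IK(x,M,q)
    W=x+pts@M.T;d2=np.linalg.norm(W[:,:2]-[.29,.406],axis=1)-.0235;d2[W[:,2]>.15]=9
    print(i,qn,'%.4f dq/row/limit %.2f'%(e,(abs(qn-q)*12/[2.57,2.57,3.14,3.14,3.14,3.14]).max()),x,'%.3f %.3f'%clear(x,M),'%.3f'%d2.min());q=qn
    path.append((x,M))
rows(path)
E
```

```text
1 [ 0.769 -0.07   2.364 -0.06   0.358  1.804] 0.0000 dq/row/limit 1.21 [0.281 0.279 0.172] 0.055 0.148 0.122
2 [ 0.713 -0.07   2.344  0.149  0.415  1.558] 0.0000 dq/row/limit 0.94 [0.277 0.279 0.174] 0.058 0.149 0.122
3 [ 0.658 -0.067  2.33   0.311  0.474  1.36 ] 0.0000 dq/row/limit 0.76 [0.274 0.279 0.175] 0.061 0.150 0.121
4 [ 0.602 -0.062  2.321  0.442  0.531  1.193] 0.0000 dq/row/limit 0.64 [0.271 0.279 0.177] 9.000 0.150 9.000
5 [ 0.549 -0.055  2.319  0.554  0.584  1.048] 0.0000 dq/row/limit 0.56 [0.268 0.279 0.178] 9.000 0.151 9.000
6 [ 0.497 -0.046  2.323  0.653  0.631  0.916] 0.0000 dq/row/limit 0.50 [0.266 0.279 0.178] 9.000 0.150 9.000
7 [ 0.448 -0.037  2.333  0.745  0.671  0.792] 0.0000 dq/row/limit 0.47 [0.263 0.279 0.178] 0.070 0.150 0.117
8 [ 0.402 -0.027  2.348  0.833  0.704  0.675] 0.0000 dq/row/limit 0.45 [0.261 0.279 0.178] 0.071 0.149 0.116
9 [ 0.36  -0.018  2.369  0.919  0.728  0.561] 0.0000 dq/row/limit 0.44 [0.26  0.279 0.177] 0.072 0.148 0.115
10 [ 0.322 -0.008  2.395  1.006  0.745  0.449] 0.0000 dq/row/limit 0.43 [0.259 0.279 0.176] 0.073 0.146 0.113
11 [0.291
[... 1878 characters left out ...]
.068 0.001 0.007 0.065 0.036 0.026; -0.083 0.002 -0.001 0.088 0.039 0.03; -0.094 0.002 -0.015 0.111 0.038 0.03
-0.006 0 -0.02 0.022 -0.005 -0.004; -0.008 0.001 -0.045 0.041 -0.013 -0.01; -0.005 0.001 -0.077 0.058 -0.025 -0.02; 0.003 0.002 -0.116 0.071 -0.04 -0.033; 0.015 0.002 -0.16 0.079 -0.058 -0.047
0.017 0 -0.051 0.003 -0.018 -0.018; 0.038 0.001 -0.107 0.001 -0.038 -0.038; 0.063 0.001 -0.168 -0.006 -0.057 -0.059; 0.092 0.002 -0.235 -0.02 -0.076 -0.081; 0.124 0.002 -0.305 -0.039 -0.093 -0.102
0.035 0 -0.074 -0.024 -0.014 -0.023; 0.072 0.001 -0.152 -0.053 -0.025 -0.044; 0.111 0.001 -0.232 -0.087 -0.032 -0.065; 0.151 0.002 -0.313 -0.124 -0.034 -0.084; 0.191 0.002 -0.395 -0.164 -0.032 -0.101
```

```bash
cat >> plan.py <<'E'
LIM=np.array([2.57,2.57,3.14,3.14,3.14,3.14])
def chk(x,M):
    W=x+pts@M.T
    d=[]
    for t in((.355,.308),(.29,.406)):
        dd=np.linalg.norm(W[:,:2]-t,axis=1)-.0235;dd[W[:,2]>.155]=9;d.append(dd.min())
    return '%.3f %.3f zmin %.3f'%(d[0],d[1],W[:,2].min())
E
python3 - <<'E'
from plan import *
o=bot.get_obs();qc=o['joints']
xb,Mb=pose(24,40,.03,.09);qb,e=IK(xb,Mb,np.array([.9,.2,2.54,4.1,.4,-2.]))
H1=np.array([.82,-.3,2.2,0.,.35,1.75]);H2=np.array([.9,-.25,2.3,3.2,.4,-1.3])
way=[qc,H1,H2,qb];ns=[6,20,12]
q=qc
for a,b,n in zip(way[:-1],way[1:],ns):
    for i in range(1,n+1):
        qq=a+(b-a)*i/n;x,M=FK(qq)
        if i%2==0:print(qq,x,chk(x,M),'%.2f'%(abs(b-a)/n*12/LIM).max(),'%.3f'%np.linalg.norm(R.from_matrix(M@FK(q)[1].T).as_rotvec()))
        q=qq
E
```

```text
[ 0.822 -0.144  2.326 -0.226  0.323  1.997] [0.294 0.302 0.227] 9.000 9.000 zmin 0.204 0.24 0.061
[ 0.821 -0.222  2.263 -0.113  0.336  1.873] [0.298 0.32  0.291] 9.000 9.000 zmin 0.267 0.24 0.064
[ 0.82 -0.3   2.2  -0.    0.35  1.75] [0.295 0.333 0.359] 9.000 9.000 zmin 0.335 0.24 0.066
[ 0.828 -0.295  2.21   0.32   0.355  1.445] [0.267 0.356 0.354] 9.000 9.000 zmin 0.329 0.61 0.058
[ 0.836 -0.29   2.22   0.64   0.36   1.14 ] [0.243 0.38  0.36 ] 9.000 9.000 zmin 0.334 0.61 0.056
[ 0.844 -0.285  2.23   0.96   0.365  0.835] [0.225 0.402 0.373] 9.000 9.000 zmin 0.347 0.61 0.054
[ 0.852 -0.28   2.24   1.28   0.37   0.53 ] [0.216 0.421 0.393] 9.000 9.000 zmin 0.367 0.61 0.053
[ 0.86  -0.275  2.25   1.6    0.375  0.225] [0.215 0.435 0.416] 9.000 9.000 zmin 0.384 0.61 0.051
[ 0.868 -0.27   2.26   1.92   0.38  -0.08 ] [0.223 0.443 0.439] 9.000 9.000 zmin 0.401 0.61 0.051
[ 0.876 -0.265  2.27   2.24   0.385 -0.385] [0.24  0.443 0.46 ] 9.000 9.000 zmin 0.416 0.61 0.052
[ 0.884 -0.26   2.28   2.56   0.39  -0.69 ] [0.262 0.436 0.474] 9.000 9.000 zmin 0.426 0.61 0.053
[ 0.892 -0.255  2.29   2.88   0.395 -0.995] [0.288 0.422 0.48 ] 9.000 9.000 zmin 0.430 0.61 0.055
[ 0.9  -0.25  2.3   3.2   0.4  -1.3 ] [0.313 0.403 0.475] 9.000 9.000 zmin 0.427 0.61 0.058
[ 0.916 -0.175  2.35   3.349  0.408 -1.418] [0.325 0.403 0.405] 9.000 9.000 zmin 0.364 0.29 0.067
[ 0.933 -0.101  2.401  3.499  0.415 -1.537] [0.331 0.395 0.335] 9.000 9.000 zmin 0.302 0.29 0.070
[ 0.949 -0.026  2.451  3.648  0.423 -1.655] [0.33  0.378 0.266] 9.000 9.000 zmin 0.242 0.29 0.074
[ 0.966  0.048  2.501  3.797  0.431 -1.774] [0.323 0.353 0.201] 9.000 9.000 zmin 0.177 0.29 0.077
[ 0.982  0.123  2.552  3.947  0.439 -1.892] [0.31  0.32  0.142] -0.008 0.038 zmin 0.118 0.29 0.080
[ 0.999  0.198  2.602  4.096  0.446 -2.011] [0.292 0.28  0.09 ] 0.030 0.065 zmin 0.068 0.29 0.083
```

```bash
python3 - <<'E'
from plan import *
from scipy.spatial.transform import Slerp
o=bot.get_obs();qc=o['joints']
H1=np.array([.82,-.3,2.2,0.,.35,1.75]);H2=np.array([.9,-.25,2.3,3.2,.4,-1.3])
q=np.array([.9,.1,2.54,4.1,.4,-2.])
for hd,th,bk,z in((30,50,.03,.18),(28,52,.035,.2),(26,54,.025,.2),(26,56,.03,.22),(24,40,.025,.1)):
    x,M=pose(hd,th,bk,z);q,e=IK(x,M,q);print(hd,th,bk,z,q,e,chk(x,M))
xc,Mc=pose(30,50,.03,.18);qC,e=IK(xc,Mc,np.array([.8,0,2.5,3.8,.45,-1.8]))
way=[qc,H1,H2,qC];ns=[5,20,10];path=[FK(qc)]
for a,b,n in zip(way[:-1],way[1:],ns):
    for i in range(1,n+1):
        qq=a+(b-a)*i/n;path.append(FK(qq))
        if b is qC:print(qq,path[-1][0],chk(*path[-1]))
rows(path)
E
```

```text
30 50 0.03 0.18 [ 0.965 -0.049  2.593  4.139  0.4   -2.235] 4.726908503652354e-10 9.000 9.000 zmin 0.159
28 52 0.035 0.2 [ 1.047 -0.093  2.576  4.363  0.46  -2.388] 1.805368161965574e-11 9.000 9.000 zmin 0.180
26 54 0.025 0.2 [ 1.084 -0.05   2.578  4.323  0.542 -2.29 ] 6.982148894469509e-11 9.000 9.000 zmin 0.180
26 56 0.03 0.22 [ 1.12  -0.099  2.568  4.408  0.567 -2.37 ] 3.5033865288756604e-09 9.000 9.000 zmin 0.200
24 40 0.025 0.1 [ 0.987  0.168  2.578  4.179  0.414 -2.113] 2.497514850162958e-12 0.026 0.061 zmin 0.078
[ 0.906 -0.23   2.329  3.294  0.4   -1.394] [0.318 0.397 0.445] 9.000 9.000 zmin 0.400
[ 0.913 -0.21   2.359  3.388  0.4   -1.487] [0.322 0.389 0.414] 9.000 9.000 zmin 0.373
[ 0.919 -0.19   2.388  3.482  0.4   -1.581] [0.324 0.38  0.383] 9.000 9.000 zmin 0.346
[ 0.926 -0.17   2.417  3.575  0.4   -1.674] [0.325 0.369 0.352] 9.000 9.000 zmin 0.320
[ 0.932 -0.15   2.447  3.669  0.4   -1.768] [0.324 0.357 0.322] 9.000 9.000 zmin 0.295
[ 0.939 -0.129  2.476  3.763  0.4   -1.861] [0.321 0.343 0.292] 9.000 9.000 zmin 0.270
[ 0.945 -0.109  2.505  3.857  0.4   -1.955] [0.317 0
[... 951 characters left out ...]
41 0.065 -0.033 -0.022; 0.246 0.078 0.436 0.082 -0.045 -0.037; 0.351 0.052 0.516 0.096 -0.057 -0.056
0.118 -0.044 0.061 0.011 -0.01 -0.022; 0.244 -0.105 0.102 0.018 -0.019 -0.046; 0.375 -0.182 0.118 0.021 -0.027 -0.073; 0.506 -0.274 0.11 0.02 -0.033 -0.101; 0.634 -0.378 0.075 0.015 -0.036 -0.129
0.05 -0.06 -0.303 -0.024 0.012 -0.014; 0.085 -0.135 -0.61 -0.05 0.025 -0.028; 0.107 -0.225 -0.919 -0.078 0.038 -0.042; 0.113 -0.332 -1.23 -0.108 0.051 -0.054; 0.103 -0.454 -1.53 -0.139 0.064 -0.066
-0.026 -0.138 -0.302 -0.032 0.014 -0.011; -0.069 -0.292 -0.597 -0.066 0.029 -0.02; -0.128 -0.462 -0.883 -0.101 0.045 -0.028; -0.204 -0.645 -1.16 -0.136 0.061 -0.036; -0.295 -0.842 -1.42 -0.172 0.078 -0.041
```

drive_tool(rows="0.06 0.14 0.33 0.03 -0.02 0.008; 0.11 0.27 0.66 0.06 -0.04 0.017; 0.13 0.36 1 0.085 -0.06 0.026")

```text
t: 3.38
eef_pos: [0.2965, 0.3144, 0.2718]
tool_rot: [-3.01, -0.73, 0.555]
contact_force: [0.2, -0.3, 0.2]
finger_gap: 0.018
```

drive_tool(rows="0 0.09 0.45 0.03 -0.02 0.01; -0.03 0.17 0.89 0.063 -0.045 0.022")

```text
t: 3.55
eef_pos: [0.2936, 0.3299, 0.355]
tool_rot: [-2.921, -0.874, 0.536]
contact_force: [-0.2, 1.3, -0.1]
finger_gap: 0.0176
```

drive_tool(rows="-0.143 0.114 -0.035 0.009 0.014 0.024; -0.279 0.233 -0.046 0.021 0.025 0.048; -0.405 0.353 -0.031 0.036 0.034 0.07; -0.518 0.472 0.006 0.054 0.039 0.092; -0.616 0.587 0.064 0.073 0.041 0.111")

```text
t: 3.97
eef_pos: [0.2309, 0.3885, 0.3593]
tool_rot: [-2.66, -0.877, 0.56]
contact_force: [-0.3, 0.1, 0.3]
finger_gap: 0.0181
```

```bash
python3 -c "
from h import *
o=bot.get_obs();print(o['t'],o['joints'],o['eef_pos'])"
```

```text
3.9667 [ 0.83556279 -0.28882918  2.24121926  0.83653672  0.3579551   0.94792292] [0.23092362 0.38853287 0.35930555]
```

Tracking follows the plan, so I'm continuing the wrist flip.

drive_tool(rows="-0.079 0.109 0.077 0.022 0 0.016; -0.138 0.209 0.17 0.045 -0.002 0.028; -0.176 0.299 0.275 0.069 -0.008 0.038; -0.191 0.376 0.389 0.094 -0.015 0.043; -0.183 0.438 0.507 0.118 -0.025 0.044")

```text
t: 4.38
eef_pos: [0.2132, 0.4322, 0.4105]
tool_rot: [-2.334, -1.032, 0.379]
contact_force: [-0.6, -0.1, 0.8]
finger_gap: 0.0179
```

drive_tool(rows="0.031 0.046 0.119 0.023 -0.01 -0.003; 0.083 0.075 0.234 0.045 -0.021 -0.011; 0.155 0.086 0.341 0.065 -0.033 -0.022; 0.246 0.078 0.436 0.082 -0.045 -0.037; 0.351 0.052 0.516 0.096 -0.057 -0.056")

```text
t: 4.8
eef_pos: [0.2488, 0.437, 0.4622]
tool_rot: [-1.949, -1.176, -0.081]
contact_force: [0.5, 0.4, 0.1]
finger_gap: 0.0178
```

drive_tool(rows="0.118 -0.044 0.061 0.011 -0.01 -0.022; 0.244 -0.105 0.102 0.018 -0.019 -0.046; 0.375 -0.182 0.118 0.021 -0.027 -0.073; 0.506 -0.274 0.11 0.02 -0.033 -0.101; 0.634 -0.378 0.075 0.015 -0.036 -0.129")

```text
t: 5.22
eef_pos: [0.3124, 0.3989, 0.4693]
tool_rot: [-1.818, -1.236, -0.463]
contact_force: [0.3, 0.8, 0.4]
finger_gap: 0.0178
```

```bash
python3 -c "
from plan import *
o=bot.get_obs();qc=o['joints'];print(o['t'],qc,o['eef_pos'])
xc,Mc=pose(30,50,.03,.18);qC,e=IK(xc,Mc,np.array([.8,0,2.5,3.8,.45,-1.8]));print(qC,e)
path=[FK(qc)]+[FK(qc+(qC-qc)*i/15) for i in range(1,16)]
for i in(5,10,15):print(path[i][0])
rows(path)"
```

```text
5.2167 [ 0.898 -0.25   2.316  3.201  0.415 -1.298] [0.312 0.399 0.469]
[ 0.965 -0.049  2.593  4.139  0.4   -2.235] 3.16270881231641e-13
[0.324 0.373 0.369]
[0.318 0.331 0.27 ]
[0.294 0.273 0.18 ]
0.036 -0.039 -0.197 -0.016 0.008 -0.01; 0.066 -0.084 -0.396 -0.033 0.016 -0.02; 0.089 -0.136 -0.596 -0.051 0.024 -0.029; 0.106 -0.194 -0.797 -0.069 0.033 -0.038; 0.116 -0.259 -0.999 -0.089 0.041 -0.047
0.003 -0.071 -0.201 -0.02 0.009 -0.008; -0.001 -0.15 -0.402 -0.041 0.018 -0.016; -0.012 -0.234 -0.601 -0.062 0.027 -0.023; -0.031 -0.325 -0.797 -0.084 0.037 -0.03; -0.057 -0.423 -0.991 -0.106 0.047 -0.036
-0.034 -0.104 -0.19 -0.023 0.01 -0.006; -0.074 -0.214 -0.376 -0.046 0.021 -0.011; -0.123 -0.33 -0.558 -0.069 0.032 -0.015; -0.178 -0.451 -0.733 -0.093 0.043 -0.019; -0.24 -0.578 -0.903 -0.116 0.055 -0.023
```

The flip worked (q4 = 3.2). Now coming down behind the tube.

drive_tool(rows="0.036 -0.039 -0.197 -0.016 0.008 -0.01; 0.066 -0.084 -0.396 -0.033 0.016 -0.02; 0.089 -0.136 -0.596 -0.051 0.024 -0.029; 0.106 -0.194 -0.797 -0.069 0.033 -0.038; 0.116 -0.259 -0.999 -0.089 0.041 -0.047")

```text
t: 5.63
eef_pos: [0.3237, 0.3734, 0.3684]
tool_rot: [-2.384, -1.197, -0.023]
contact_force: [0.7, -0.6, -0.2]
finger_gap: 0.0182
```

drive_tool(rows="0.003 -0.071 -0.201 -0.02 0.009 -0.008; -0.001 -0.15 -0.402 -0.041 0.018 -0.016; -0.012 -0.234 -0.601 -0.062 0.027 -0.023; -0.031 -0.325 -0.797 -0.084 0.037 -0.03; -0.057 -0.423 -0.991 -0.106 0.047 -0.036")

```text
t: 6.05
eef_pos: [0.318, 0.3313, 0.2693]
tool_rot: [-2.847, -1.069, 0.326]
contact_force: [-0.5, 1.2, 0.5]
finger_gap: 0.018
```

drive_tool(rows="-0.034 -0.104 -0.19 -0.023 0.01 -0.006; -0.074 -0.214 -0.376 -0.046 0.021 -0.011; -0.123 -0.33 -0.558 -0.069 0.032 -0.015; -0.178 -0.451 -0.733 -0.093 0.043 -0.019; -0.24 -0.578 -0.903 -0.116 0.055 -0.023")

```text
t: 6.47
eef_pos: [0.2942, 0.2736, 0.1789]
tool_rot: [-3.141, -0.871, 0.524]
contact_force: [-0.4, -0.1, -0.6]
finger_gap: 0.0178
```

```bash
python3 -c "
from plan import *
from scipy.spatial.transform import Slerp
o=bot.get_obs();qc=o['joints'];print(o['t'],qc,o['eef_pos'])
xs,Ms=FK(qc)
q=qc;path=[(xs,Ms)]
for ps,n in(((24,41,.026,.1),8),((22,35,.018,.036),7)):
    x0,M0=path[-1];x1,M1=pose(*ps);S=Slerp([0,1],R.from_matrix([M0,M1]))
    for i in range(1,n+1):
        x=x0+(x1-x0)*i/n;M=S(i/n).as_matrix();q,e=IK(x,M,q);path.append((x,M));print(x,q,'%.4f'%e,chk(x,M))
rows(path)"
```

```text
6.4667 [ 0.965 -0.046  2.594  4.133  0.4   -2.229] [0.294 0.274 0.179]
[0.294 0.275 0.169] [ 0.972 -0.019  2.595  4.136  0.41  -2.208] 0.0000 0.043 0.084 zmin 0.148
[0.294 0.276 0.159] [ 0.978  0.009  2.597  4.138  0.418 -2.187] 0.0000 0.029 0.077 zmin 0.138
[0.295 0.277 0.149] [ 0.984  0.036  2.597  4.139  0.425 -2.166] 0.0000 0.029 0.076 zmin 0.128
[0.295 0.278 0.139] [ 0.988  0.064  2.597  4.139  0.43  -2.144] 0.0000 0.028 0.075 zmin 0.118
[0.295 0.278 0.13 ] [ 0.992  0.092  2.597  4.139  0.435 -2.122] 0.0000 0.028 0.069 zmin 0.108
[0.295 0.279 0.12 ] [ 0.995  0.119  2.596  4.138  0.439 -2.1  ] 0.0000 0.028 0.067 zmin 0.098
[0.295 0.28  0.11 ] [ 0.997  0.147  2.594  4.137  0.442 -2.079] 0.0000 0.027 0.065 zmin 0.088
[0.295 0.281 0.1  ] [ 0.999  0.175  2.592  4.136  0.443 -2.058] 0.0000 0.027 0.063 zmin 0.078
[0.296 0.282 0.091] [ 0.993  0.201  2.592  4.102  0.445 -2.019] 0.0000 0.026 0.061 zmin 0.069
[0.297 0.283 0.082] [ 0.986  0.227  2.592  4.07   0.446 -1.982] 0.0000 0.025 0.059 zmin 0.060
[0.299 0.284 0.073] [ 0.98   0.253  2.592  4.038  0.448 -1.946] 0.0000 0.024 0.058 zmin 0
[... 266 characters left out ...]
021 0.053 zmin 0.023
[0.303 0.287 0.036] [ 0.955  0.357  2.585  3.926  0.454 -1.818] 0.0000 0.020 0.051 zmin 0.014
0.002 0.01 -0.099 -0.004 0.009 -0.007; 0.003 0.02 -0.197 -0.009 0.017 -0.013; 0.005 0.03 -0.296 -0.013 0.026 -0.02; 0.006 0.039 -0.395 -0.018 0.035 -0.026; 0.008 0.049 -0.493 -0.022 0.043 -0.033
0.002 0.01 -0.099 -0.004 0.009 -0.007; 0.003 0.02 -0.197 -0.009 0.017 -0.013; 0.005 0.03 -0.296 -0.013 0.026 -0.02; 0.015 0.037 -0.387 -0.016 0.033 -0.022; 0.026 0.045 -0.479 -0.019 0.04 -0.025
0.01 0.008 -0.091 -0.003 0.007 -0.002; 0.021 0.015 -0.183 -0.006 0.014 -0.005; 0.031 0.023 -0.274 -0.009 0.021 -0.007; 0.042 0.031 -0.366 -0.012 0.028 -0.01; 0.052 0.039 -0.457 -0.015 0.034 -0.012
```

drive_tool(rows="0.002 0.01 -0.099 -0.004 0.009 -0.007; 0.003 0.02 -0.197 -0.009 0.017 -0.013; 0.005 0.03 -0.296 -0.013 0.026 -0.02; 0.006 0.039 -0.395 -0.018 0.035 -0.026; 0.008 0.049 -0.493 -0.022 0.043 -0.033")

```text
t: 6.88
eef_pos: [0.2953, 0.2793, 0.1298]
tool_rot: [-3.136, -0.776, 0.454]
contact_force: [-0.7, 0.0, -0.7]
finger_gap: 0.0178
```

drive_tool(rows="0.002 0.01 -0.099 -0.004 0.009 -0.007; 0.003 0.02 -0.197 -0.009 0.017 -0.013; 0.005 0.03 -0.296 -0.013 0.026 -0.02; 0.015 0.037 -0.387 -0.016 0.033 -0.022; 0.026 0.045 -0.479 -0.019 0.04 -0.025")

```text
t: 7.3
eef_pos: [0.298, 0.2841, 0.0816]
tool_rot: [-3.137, -0.687, 0.406]
contact_force: [-0.1, 0.7, 0.1]
finger_gap: 0.0177
```

```bash
python3 - <<'E'
from plan import *
o=bot.get_obs();print(o['t'],o['joints'],o['eef_pos'],o['tool_rot'])
ims=[bot.get_image(n) for n in("wrist","top","side")]
for n,i in zip(("wrist","top","side"),ims):cv2.imwrite(f"pics/{n}2.png",i)
a=cv2.resize(ims[1][150:270,210:330],(400,400),interpolation=cv2.INTER_CUBIC);b=cv2.resize(ims[2][80:200,190:310],(400,400),interpolation=cv2.INTER_CUBIC)
cv2.imwrite('pics/c2.png',np.hstack([a,b]))
E
```

```text
7.3 [ 0.986  0.229  2.592  4.061  0.447 -1.972] [0.298 0.284 0.082] [-3.137 -0.687  0.406]
```

View pics/wrist2.png

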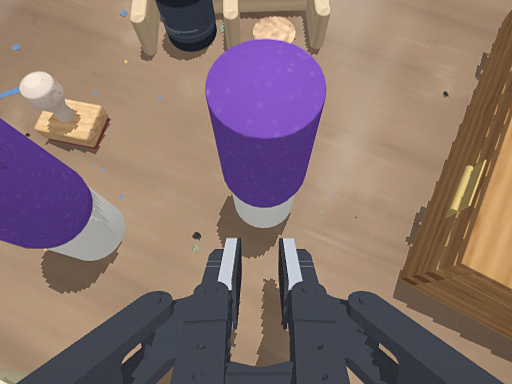

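View pics/c2.png

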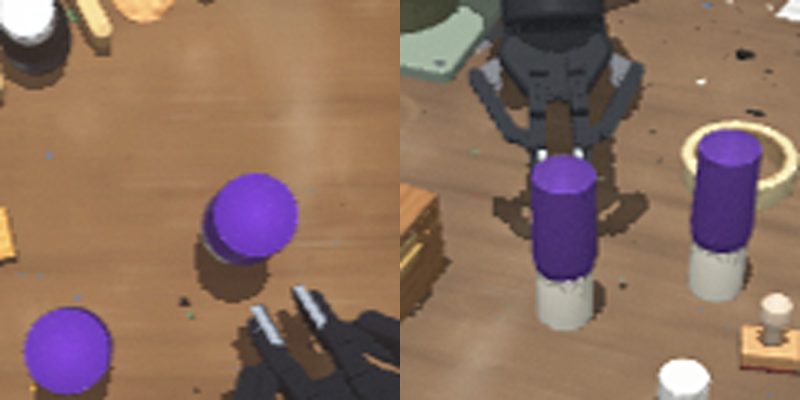

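drive_tool(rows="0.01 0.008 -0.091 -0.003 0.007 -0.002; 0.021 0.015 -0.183 -0.006 0.014 -0.005; 0.031 0.023 -0.274 -0.009 0.021 -0.007; 0.042 0.031 -0.366 -0.012 0.028 -0.01; 0.052 0.039 -0.457 -0.015 0.034 -0.012")

```text
t: 7.87
eef_pos: [0.3029, 0.287, 0.0361]
tool_rot: [-3.14, -0.613, 0.384]
contact_force: [-0.1, 0.1, -0.5]
finger_gap: 0.018
```

drive_tool(rows="0 0 -0.04 0 0 0; 0 0 -0.07 0 0 0; 0 0 -0.1 0 0 0; 0 0 -0.1 0 0 0")

```text
t: 8.2
eef_pos: [0.3022, 0.2861, 0.0255]
tool_rot: [3.141, -0.611, 0.386]
contact_force: [-0.4, -0.4, 0.1]
finger_gap: 0.0178
```

```bash
python3 - <<'E'
from plan import *
o=bot.get_obs();print(o['t'],o['joints'],o['eef_pos'],o['tool_rot'])
ims=[bot.get_image(n) for n in("wrist","top","side")]
for n,i in zip(("wrist","top","side"),ims):cv2.imwrite(f"pics/{n}3.png",i)
a=cv2.resize(ims[1][150:270,210:330],(400,400),interpolation=cv2.INTER_CUBIC);b=cv2.resize(ims[0][150:280,190:340],(400,400),interpolation=cv2.INTER_CUBIC)
cv2.imwrite('pics/c3.png',np.hstack([a,b]))
E
```

```text
8.2 [ 0.954  0.394  2.6    3.856  0.492 -1.741] [0.302 0.286 0.025] [ 3.141 -0.611  0.386]
```

View pics/c3.png

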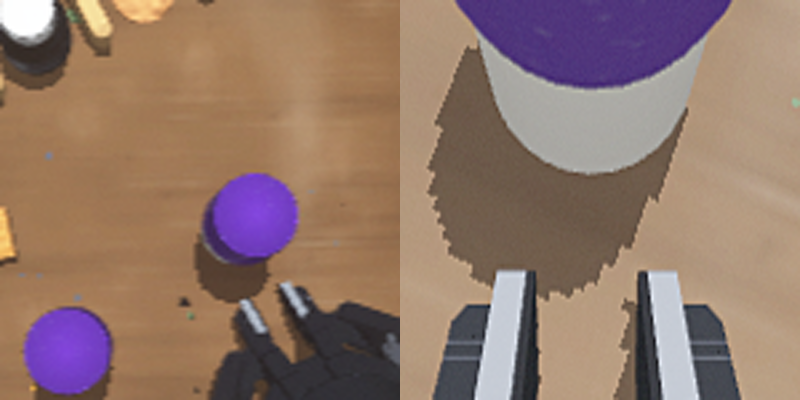

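drive_tool(rows="0.028 0.011 0 0 0 0; 0.056 0.022 0 0 0 0; 0.083 0.034 0 0 0 0; 0.102 0.041 0 0 0 0; 0.12 0.048 0 0 0 0")

```text
t: 8.77
eef_pos: [0.3146, 0.2909, 0.0257]
tool_rot: [3.141, -0.611, 0.385]
contact_force: [-0.6, 0.3, -0.5]
finger_gap: 0.0179
```

drive_tool(rows="0.018 0.007 0 0 0 0; 0.037 0.015 0 0 0 0; 0.056 0.022 0 0 0 0; 0.075 0.03 0 0 0 0; 0.093 0.037 0 0 0 0")

```text
t: 9.18
eef_pos: [0.3234, 0.2942, 0.0254]
tool_rot: [3.141, -0.61, 0.385]
contact_force: [-1.9, -0.5, 1.4]
finger_gap: 0.0179
```

```bash
python3 - <<'E'
from plan import *
o=bot.get_obs();print(o['t'],o['joints'],o['eef_pos'],o['tool_rot'],o['contact_force'])
ims=[bot.get_image(n) for n in("wrist","top","side")]
for n,i in zip(("wrist","top","side"),ims):cv2.imwrite(f"pics/{n}4.png",i)
a=cv2.resize(ims[1][150:270,210:330],(400,400),interpolation=cv2.INTER_CUBIC);b=cv2.resize(ims[0][150:280,190:340],(400,400),interpolation=cv2.INTER_CUBIC)
cv2.imwrite('pics/c4.png',np.hstack([a,b]))
h=cv2.cvtColor(ims[1],cv2.COLOR_BGR2HSV);m=cv2.inRange(h,(120,100,40),(145,255,255))
k,l,st,ce=cv2.connectedComponentsWithStats(m)
for i in range(1,k):
    if st[i,4]>150: print('purple',st[i],ce[i],ray('top',ce[i],.14)[:2])
E
```

```text
9.1833 [ 0.91   0.401  2.556  3.849  0.458 -1.782] [0.323 0.294 0.025] [ 3.141 -0.61   0.385] [-1.935 -0.541  1.378]
purple [271 201  28  28 583] [284.503 214.621] [0.356 0.312]
purple [217 242  26  27 537] [229.804 254.793] [0.29  0.406]
```

View pics/c4.png

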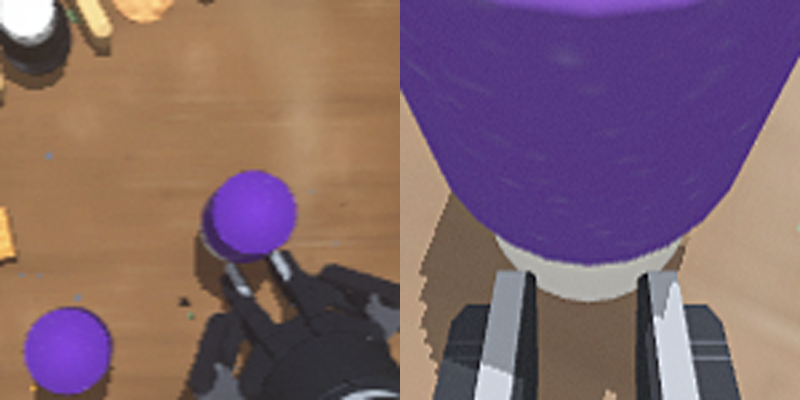

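drive_tool(rows="0.028 0.01 0 0 0 0; 0.06 0.021 0 0 0 0; 0.092 0.032 0 0 0 0; 0.124 0.043 0 0 0 0; 0.156 0.055 0 0 0 0")

```text
t: 9.75
eef_pos: [0.3395, 0.3, 0.0255]
tool_rot: [3.141, -0.611, 0.385]
contact_force: [-1.3, 0.1, -0.6]
finger_gap: 0.0178
```

drive_tool(rows="0.032 0.011 0 0 0 0; 0.064 0.022 0 0 0 0; 0.096 0.034 0 0 0 0; 0.128 0.045 0 0 0 0; 0.16 0.056 0 0 0 0")

```text
t: 10.17
eef_pos: [0.3554, 0.3056, 0.0255]
tool_rot: [3.141, -0.611, 0.385]
contact_force: [-0.9, -0.0, 0.3]
finger_gap: 0.0177
```

drive_tool(rows="0.032 0.011 0 0 0 0; 0.064 0.022 0 0 0 0; 0.096 0.034 0 0 0 0; 0.128 0.045 0 0 0 0; 0.16 0.056 0 0 0 0")

```text
t: 10.58
eef_pos: [0.3714, 0.3112, 0.0255]
tool_rot: [3.141, -0.611, 0.385]
contact_force: [-1.1, -0.0, -0.1]
finger_gap: 0.0179
```

```bash
cat > look.py <<'E'
import sys
from plan import *
k0=sys.argv[1]
o=bot.get_obs();print(o['t'],o['joints'],o['eef_pos'],o['tool_rot'],o['contact_force'])
ims=[bot.get_image(n) for n in("wrist","top","side")]
for n,i in zip(("wrist","top","side"),ims):cv2.imwrite(f"pics/{n}{k0}.png",i)
a=cv2.resize(ims[1][105:235,195:325],(400,400),interpolation=cv2.INTER_CUBIC);b=cv2.resize(ims[0][0:384,60:444],(400,400))
cv2.imwrite(f'pics/c{k0}.png',np.hstack([a,b]))
h=cv2.cvtColor(ims[1],cv2.COLOR_BGR2HSV);m=cv2.inRange(h,(120,100,40),(145,255,255))
k,l,st,ce=cv2.connectedComponentsWithStats(m)
O=np.array([.5104,.4034]);x=np.array([.8992,.4376]);y=np.array([-.4376,.8992])
for i in range(1,k):
    if st[i,4]>150:
        p=ray('top',ce[i],.14)[:2];print('purple',st[i],ce[i],p,'rack',(p-O)@x,(p-O)@y)
E
python3 look.py 5
```

```text
10.5833 [ 0.825  0.422  2.459  3.844  0.389 -1.866] [0.371 0.311 0.026] [ 3.141 -0.611  0.385] [-1.146 -0.048 -0.105]
purple [261 173  27  30 606] [273.843 187.394] [0.403 0.329] rack -0.1294141891722732 -0.020056256727048565
purple [217 242  26  27 537] [229.804 254.793] [0.29  0.406] rack -0.19728935542945109 0.09899008152762005
```

View pics/c5.png

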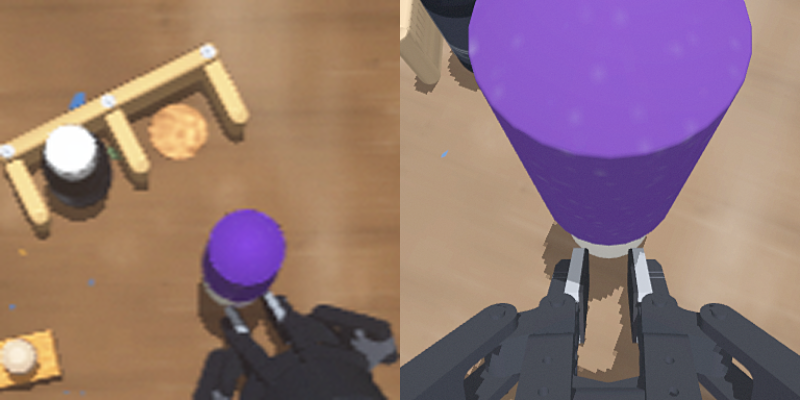

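drive_tool(rows="0.032 0.007 0 0 0 0; 0.064 0.015 0 0 0 0; 0.096 0.022 0 0 0 0; 0.128 0.03 0 0 0 0; 0.16 0.037 0 0 0 0")

```text
t: 11.15
eef_pos: [0.3874, 0.3148, 0.0255]
tool_rot: [3.141, -0.611, 0.385]
contact_force: [-2.0, -0.9, 1.0]
finger_gap: 0.018
```

drive_tool(rows="0.032 0.007 0 0 0 0; 0.064 0.015 0 0 0 0; 0.096 0.022 0 0 0 0; 0.128 0.03 0 0 0 0; 0.16 0.037 0 0 0 0")

```text
t: 11.57
eef_pos: [0.4034, 0.3185, 0.0255]
tool_rot: [3.141, -0.611, 0.385]
contact_force: [-1.1, 0.2, 1.0]
finger_gap: 0.0178
```

drive_tool(rows="0.032 0.007 0 0 0 0; 0.064 0.015 0 0 0 0; 0.096 0.022 0 0 0 0; 0.128 0.03 0 0 0 0; 0.16 0.037 0 0 0 0")

```text
t: 11.98
eef_pos: [0.4194, 0.3222, 0.0255]
tool_rot: [3.141, -0.611, 0.385]
contact_force: [-0.4, 0.1, 0.4]
finger_gap: 0.0178
```

```bash
python3 look.py 6
```

```text
11.9833 [ 0.75   0.448  2.367  3.841  0.324 -1.941] [0.419 0.322 0.026] [ 3.141 -0.611  0.385] [-0.432  0.146  0.385]
purple [255 147  26  31 628] [267.151 161.697] [0.448 0.339] rack -0.08429672079909988 -0.03043603872405931
purple [217 242  26  26 535] [229.8   254.793] [0.29  0.406] rack -0.1972847743238506 0.09899620042506757
```

View pics/c6.png

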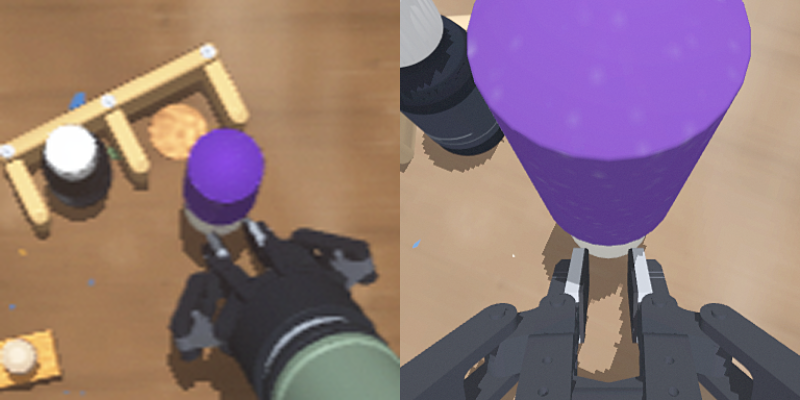

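View pics/side6.png

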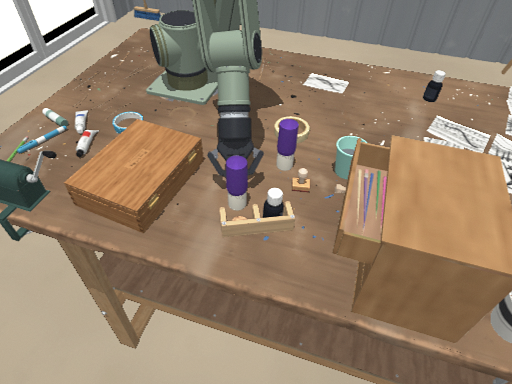

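drive_tool(rows="0.03 0.013 0 0 0 0; 0.06 0.027 0 0 0 0; 0.09 0.04 0 0 0 0; 0.12 0.054 0 0 0 0; 0.15 0.067 0 0 0 0")

```text
t: 12.55
eef_pos: [0.4344, 0.3291, 0.0255]
tool_rot: [3.141, -0.611, 0.385]
contact_force: [-0.9, -1.8, -0.3]
finger_gap: 0.018
```

drive_tool(rows="0.03 0.013 0 0 0 0; 0.06 0.027 0 0 0 0; 0.09 0.04 0 0 0 0; 0.12 0.054 0 0 0 0; 0.15 0.067 0 0 0 0")

```text
t: 12.97
eef_pos: [0.4494, 0.3357, 0.0255]
tool_rot: [3.141, -0.611, 0.385]
contact_force: [-1.2, -1.2, -0.3]
finger_gap: 0.0181
```

```bash
python3 look.py 7
```

```text
12.9667 [ 0.723  0.47   2.297  3.896  0.282 -2.025] [0.449 0.336 0.026] [ 3.141 -0.611  0.385] [-1.167 -1.159 -0.332]
purple [248 130  24  33 647] [259.195 145.864] [0.476 0.352] rack -0.05314599420596687 -0.030950072255470744
purple [217 242  26  26 536] [229.804 254.769] [0.29  0.406] rack -0.1972524214179992 0.09897215131722575
```

View pics/c7.png

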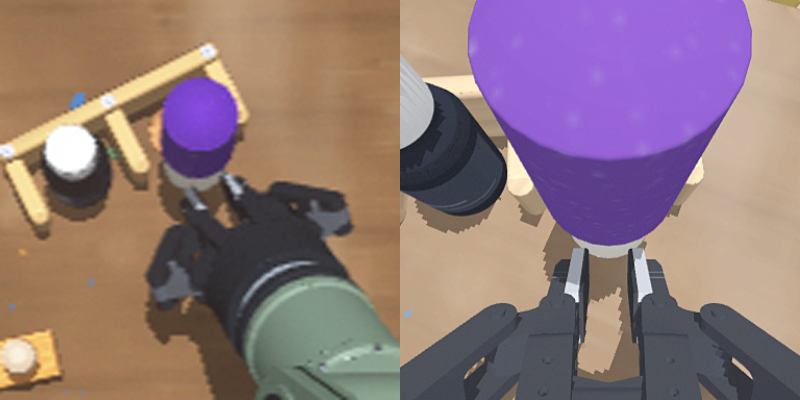

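drive_tool(rows="0.03 0.014 0 0 0 0; 0.06 0.028 0 0 0 0; 0.09 0.042 0 0 0 0; 0.12 0.057 0 0 0 0; 0.148 0.071 0 0 0 0")

```text
t: 13.53
eef_pos: [0.4642, 0.3428, 0.0255]
tool_rot: [3.141, -0.611, 0.385]
contact_force: [-0.7, -0.5, 0.1]
finger_gap: 0.0178
```

drive_tool(rows="0.013 0.006 0 0 0 0; 0.027 0.013 0 0 0 0; 0.04 0.019 0 0 0 0; 0.054 0.026 0 0 0 0")

```text
t: 13.87
eef_pos: [0.4692, 0.3452, 0.0255]
tool_rot: [3.141, -0.61, 0.385]
contact_force: [0.0, -0.1, 0.8]
finger_gap: 0.018
```

```bash
python3 look.py 8
```

```text
13.8667 [ 0.709  0.486  2.248  3.952  0.255 -2.097] [0.469 0.345 0.025] [ 3.141 -0.61   0.385] [ 0.044 -0.109  0.751]
purple [242 120  25  33 656] [254.069 135.84 ] [0.494 0.361] rack -0.033212951620609166 -0.031139260298536493
purple [217 242  26  26 536] [229.804 254.769] [0.29  0.406] rack -0.1972524214179992 0.09897215131722575
```

View pics/c8.png

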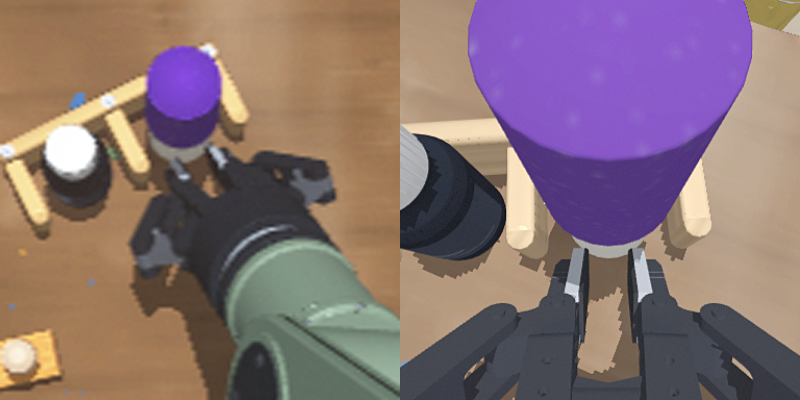

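drive_tool(rows="0.01 0.005 0 0 0 0; 0.02 0.01 0 0 0 0; 0.03 0.015 0 0 0 0; 0.03 0.015 0 0 0 0")

```text
t: 14.35
eef_pos: [0.4725, 0.3469, 0.0256]
tool_rot: [3.141, -0.611, 0.385]
contact_force: [-0.3, -0.5, -0.9]
finger_gap: 0.0179
```

drive_tool(rows="0.008 0.004 0 0 0 0; 0.016 0.008 0 0 0 0; 0.016 0.008 0 0 0 0")

```text
t: 14.6
eef_pos: [0.4739, 0.3476, 0.0255]
tool_rot: [3.141, -0.61, 0.385]
contact_force: [-0.9, -0.6, 0.7]
finger_gap: 0.0182
```

drive_tool(rows="0.008 0.004 0 0 0 0; 0.016 0.008 0 0 0 0; 0.016 0.008 0 0 0 0")

```text
t: 14.85
eef_pos: [0.4744, 0.3478, 0.0251]
tool_rot: [3.141, -0.608, 0.386]
contact_force: [-6.0, -3.0, 4.2]
finger_gap: 0.0182
```

Force jumped to about 7 N and the TCP stalled, so the tube is on the rail at the expected place. Backing off along the approach.

drive_tool(rows="-0.02 -0.01 0 0 0 0; -0.06 -0.03 0 0 0 0; -0.12 -0.055 0 0 0 0; -0.2 -0.09 0 0 0 0; -0.3 -0.135 0 0 0 0")

```text
t: 15.27
eef_pos: [0.4456, 0.335, 0.0259]
tool_rot: [3.141, -0.612, 0.385]
contact_force: [0.5, 1.0, -1.2]
finger_gap: 0.0179
```

drive_tool(rows="-0.1 -0.045 0.02 0 0 0; -0.2 -0.09 0.06 0 0 0; -0.3 -0.135 0.1 0 0 0; -0.4 -0.18 0.2 0 0 0; -0.5 -0.225 0.3 0 0 0")

```text
t: 15.68
eef_pos: [0.3943, 0.3117, 0.0559]
tool_rot: [3.14, -0.61, 0.386]
contact_force: [1.1, -0.1, -0.3]
finger_gap: 0.0178
```

```bash
python3 look.py 9; python3 - <<'E'
import cv2,numpy as np
s=cv2.imread('pics/side9.png');w=cv2.imread('pics/wrist9.png')
cv2.imwrite('pics/d9.png',np.hstack([cv2.resize(s[140:250,210:320],(400,400),interpolation=cv2.INTER_CUBIC),cv2.resize(w[0:300,60:360],(400,400),interpolation=cv2.INTER_CUBIC)]))
E
```

```text
15.6833 [ 0.777  0.352  2.394  4.046  0.283 -2.129] [0.394 0.312 0.056] [ 3.14  -0.61   0.386] [ 1.08  -0.062 -0.307]
purple [242 118  24  33 648] [253.133 134.028] [0.497 0.362] rack -0.029590358017667674 -0.03115927800346128
purple [217 242  26  27 537] [229.804 254.793] [0.29  0.406] rack -0.19728935542945109 0.09899008152762005
```

View pics/c9.png

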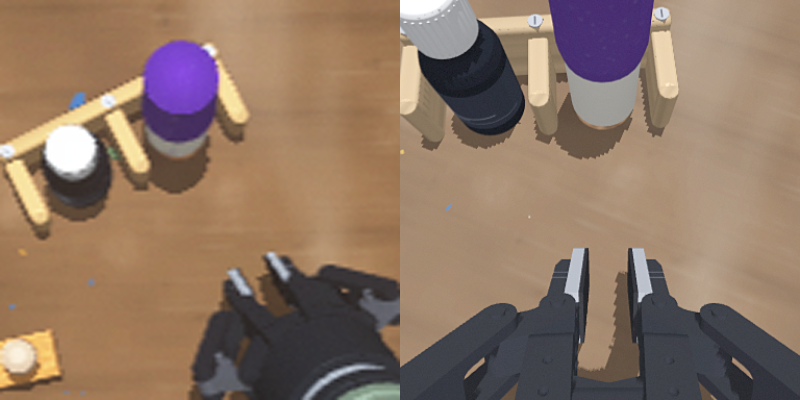

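View pics/d9.png

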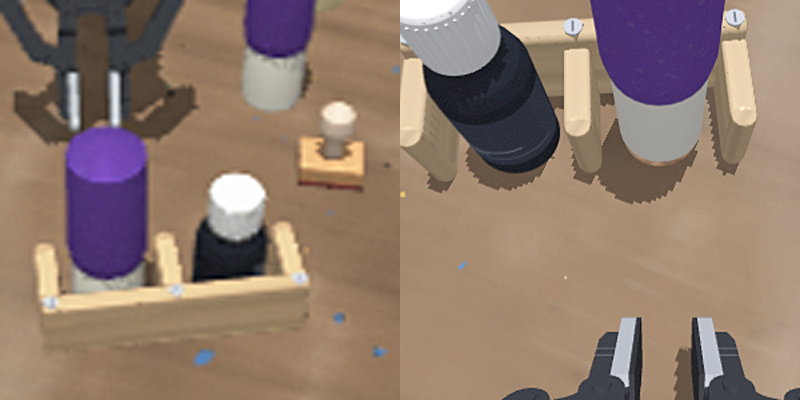

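```bash
cat > w.py <<'E'
from plan import *
def wcam(pos,rot):
    p=bot.camera_params('wrist');K=np.array([[p['fx'],0,p['cx']],[0,p['fy'],p['cy']],[0,0,1]])
    T=np.eye(4);T[:3,:3]=R.from_euler('xyz',rot).as_matrix();T[:3,3]=pos;return K,T@p['hand_eye']
def wr(K,C,u,z):
    d=C[:3,:3]@np.linalg.inv(K)@np.array([*u,1]);c=C[:3,3];return c+d*(z-c[2])/d[2]
E
python3 - <<'E'
from w import *
o=bot.get_obs();print(o['t'],o['eef_pos'])
im=bot.get_image('wrist');cv2.imwrite('pics/wrist10.png',im)
cv2.imwrite('pics/w10c.png',cv2.resize(im[0:140,170:340],None,fx=4.5,fy=4.2,interpolation=cv2.INTER_CUBIC))
E
```

```text
15.8333 [0.395 0.312 0.057]
```

View pics/w10c.png

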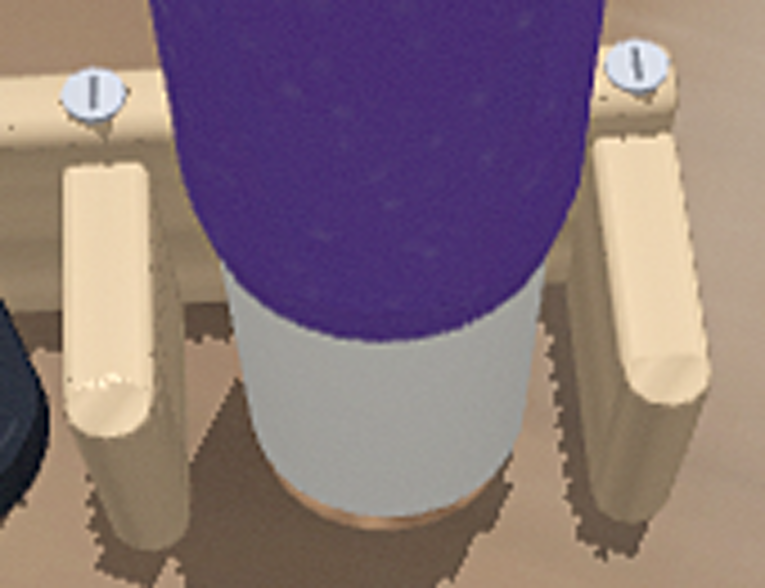

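```bash
python3 - <<'E'
from w import *
o=bot.get_obs();K,C=wcam(o['eef_pos'],o['tool_rot'])
f=lambda a,b,z:wr(K,C,(a/4.5+170,b/4.2),z)[:2]
s1,s2=f(93,95,.043),f(637,65,.043);y=(s1-s2)/np.linalg.norm(s1-s2);x=np.array([y[1],-y[0]]);O=s1-.006*x
print('screw dist',np.linalg.norm(s1-s2),s1,s2)
for n,a,b,z in(('cap front',385,517,0),('pad front',383,528,0),('cheekL',150,548,0),('cheekR',630,520,0),('cap left',245,400,.0),('rail bottom',20,315,0)):
    p=f(a,b,z)-O;print(n,p@x,p@y)
E
```

```text
screw dist 0.07152843069281045 [0.515 0.405] [0.546 0.341]
cap front -0.03977648667306424 -0.03460543551148978
pad front -0.041698536723670784 -0.03417157781556315
cheekL -0.04269382754823271 0.0007046667486988364
cheekR -0.042968243891644255 -0.07122101453199159
cap left -0.016941596263435797 -0.014575102354161975
rail bottom 0.0018203548730204811 0.01996597635524519
```

drive_tool(rows="0 0 0.1 0 0 0; 0 0 0.2 0 0 0; 0 0 0.2 0 0 0; 0 0 0.2 0 0 0; 0 0 0.2 0 0 0")

```text
t: 16.3
eef_pos: [0.3956, 0.3123, 0.075]
tool_rot: [3.14, -0.61, 0.386]
contact_force: [0.5, 0.1, -0.1]
finger_gap: 0.0177
```

```bash
python3 look.py 11; python3 - <<'E'
from h import *
t0=cv2.imread('pics/top0.png');t=cv2.imread('pics/top11.png')
# stamp, bottle regions vs start
for n,(a,b,c,d) in {'stamp':(190,208,216,232),'bottle':(205,140,232,172)}.items():
    print(n,cv2.absdiff(t0[b:d,a:c],t[b:d,a:c]).mean())
print(bot.get_obs()['qvel'])
bot.close_job()
E
```

```text
16.3 [ 0.776  0.307  2.371  4.26   0.246 -2.351] [0.396 0.312 0.075] [ 3.14  -0.61   0.386] [ 0.525  0.121 -0.102]
purple [242 118  24  33 647] [253.117 134.012] [0.497 0.362] rack -0.02955377483348574 -0.031148081134690475
purple [217 242  26  26 536] [229.804 254.769] [0.29  0.406] rack -0.1972524214179992 0.09897215131722575
stamp 7.016559829059829
bottle 4.839506172839506
[ 0.00106416 -0.00248341  0.00011833  0.00871876 -0.00171068 -0.00780222]
the job is handed in; nothing more can be done
```

View pics/top11.png

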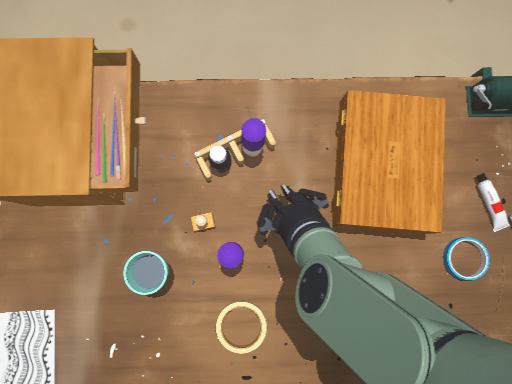

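I pushed the right-most paint tube about 16 cm into the empty right-hand bay until it met the back rail, then backed off and handed the job in at about 16.4 s. I pushed at roughly 18 mm height with nearly shut fingers, leaning the tool so the gripper's body stayed behind the tube.

**Contact:** pushing forces stayed around 1–2 N. At the rail the force rose to about 8 N and the arm stalled, with the tube where I had worked out it should be.

**Last pictures:** the tube is upright and centred in the bay. The bottle (219,157), stamp (203,221) and the other tube (230,255) look where they were. The arm is about 8 cm clear of the tube and reads about 0.5 N, which is the sensor's noise.

**Checks that disagreed:**
- **Gap to the rail:** measured in the wrist view, the front of the cap is at −40 mm, against −41 mm expected. Judged against the cheeks, which read 2 mm off, it could be about 1 mm short of the rail. Judged against the pad, it is fully home.
- **Top view:** the outline's centroid gives −30 mm for the tube's axis instead of −20.5 mm, because it includes the visible side of the body. I trusted the rail contact and the wrist view instead.
- **Stamp and bottle:** comparing first and last top pictures gave small average pixel differences (7 and 5). I put these down to image noise and the arm's and tube's shadows, but I did not measure their positions again.

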